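# Dock the stored gas detector from behind the bottles

## Task

The large gas detector stored behind the two gas bottles, under the small detector, is due for calibration. Move both bottles and the small detector aside onto the side mat so that all three stand clear there together, lay the large detector flat in the bed of the calibration dock, then put the small detector back flat and square in the middle of the storage tray's rubber strip and each bottle back upright on the round seat it came from. Do not tip a bottle over, and set everything down rather than dropping it.

Things in the scene. Friction and masses are not known exactly. Their poses are not given: they have to be found in the camera images.
- tall_bottle_center (a point): tall gas bottle: upright steel cylinder 54 mm in diameter, 150 mm high over all, about 0.4 kg, with a domed shoulder and on top a black open valve guard (40 mm in diameter, top 28 mm), firmly fixed, the place to grip it from above. The point is on its axis half-way up, 75 mm above its foot; the guard's middle is 61 mm higher. z up. Beside the short bottle, 3 to 7 mm in front of the large detector
- short_bottle_center (a point): short gas bottle: upright aluminium cylinder 54 mm in diameter, 115 mm high over all, about 0.3 kg, with a brass valve carrying a solid grey lobed handwheel on top (36 mm in diameter, its top 24 mm of height), firmly fixed, the place to grip it from above. The point is on its axis half-way up, 57.5 mm above its foot; the handwheel's middle is 45 mm higher. Its z axis points up
- small_detector_center (a point): small gas detector: mid-grey box 48 mm wide (its x axis), 78 mm long (its y axis), 26 mm thick (its z axis, up), about 0.15 kg, with white label and round sticker. At the start it lies on top of the large detector. The point is its centre
- large_detector_center (a point): large gas detector, the one to be docked: black box 62 mm wide (its x axis), 124 mm long (its y axis), 34 mm thick (its z axis, up), about 0.25 kg, display at one end and two steel sensor ports at the other. At the start it lies on the storage tray's rubber strip behind the bottles, under the small detector. The point is its centre
- bay: storage tray, fixed: aluminium plate 3 mm thick, 180 mm wide, with 14 mm high rims at both sides and at the back (77 mm behind the origin), none in front. Across it lies a grey ribbed rubber strip 54 mm (x) by 150 mm (y) on which the detectors are stored, its top 6 mm above the table. Origin: under the middle of the strip, at table height; x points to the back of the tray, y along the strip, z up
- seat_tall: the tall bottle's seat, fixed: round dark rubber disc 64 mm in diameter at the front of the storage tray, its top 6 mm above the table; the tall bottle stands on it at the start. The two seats look alike and are 66 mm apart, 61 mm in front of the strip's middle; which is left and which right varies. Origin: centre of the disc's underside (3 mm above the table)
- seat_short: the short bottle's seat, fixed: the same disc, on which the short bottle stands at the start. Origin: centre of the disc's underside (3 mm above the table)
- dock: calibration dock, fixed: grey base 150 mm (x) by 200 mm (y), its flat top, the bed, 18 mm high. Stops at both ends (y) and guides at the four corners stand 12 mm above the bed and enclose 79 (x) by 141 mm (y); the middle 95 mm of the long sides is open for fingers. A 48 mm high manifold block runs along +x, 75 mm from the origin. The detector lies long side along y. Origin: under the bed's middle, at table height; z up
- mat: side mat, fixed: grey ribbed rubber mat 180 mm (x) by 220 mm (y), 3 mm thick, where things can be put aside. Mat and dock change sides, left or right of the tray. Origin: centre of its underside, at table height; z up
Things that resemble listed ones, but are neither listed nor needed, are in the scene too. What is shaped like the part that bears large_detector_center but brown is not meant.

How it is judged:
By the outcome, as a careful person would: the job done as asked, in the order asked, and still so for the second after the job is handed in, with the robot touching nothing.
It also fails if it takes over 144 s, if anything falls off the work surface, if the arm or the gripper's body presses on something with over 40 N, if the wrist force passes 120 N, or if a joint passes its speed limit or range.

## Robot

A 6-joint arm with a two-finger parallel gripper is mounted at the origin on the work surface. World frame = base frame: x ahead of the robot, y to its left, z up, the work surface at z = 0. Lengths are in mm, angles in rad, forces in N, time in s.
With the tool pointing down it reaches from about 300 to 775 mm from the base axis. Payload 14.6 kg.
Tool frame: the origin (TCP) lies midway between the tips of the shut fingers; the grasp point (between the pads) lies manip.grasp_offset behind it (manip.grasp_offset is the distance from the TCP to the grasp point, in mm); z points along the fingers, y is the direction in which the jaws open and shut (so a half turn about z gives the same grasp; the last joint's range is limited). The gripper opens to 94 mm and grips with 3 to 60 N. Pads are 16 mm wide; open, the fingers measure 119 mm over their backs; the gripper's body (75 mm by 177 mm) begins 78 mm behind the grasp point.
Start: joints at [-1.318, 0.3, 1.521, -0, 1.321, -0.067], TCP at [172.9, -522.106, 205.446] pointing down, gripper open.
Joint ranges: [-3.03, 3.03], [-0.79, 2.21], [0.23, 2.52], [-1.04, 4.18], [0, 3.07], [-2.55, 2.55]. Speed limits (rad/s): [2.22, 2.22, 2.57, 3.14, 3.14, 3.14].

## Interface

Orientations are given as [roll, pitch, yaw] about the fixed x, y, z axes, in that order (R = Rz(yaw) Ry(pitch) Rx(roll)).
In Python, from cell import monitor, vision, order, manip gives the robot as it stands.
- The arm moves only by the shell command python3 -m jog 'ROWS' [FORCE]. ROWS is JSON, a list of rows, each a list of 7 numbers: the shift along the tool's x, y, z in cm, then the turn, a rotation vector about the tool's x, y, z in rad, then the opening in per cent of the stroke, from 0 (shut) to 100 (fully open). In form: [[tx, ty, tz, rx, ry, rz, jaw], ...]. A call has 1 to 8 rows; each row shifts and turns the commanded pose from where the row before left it, along the tool's axes as they then stand; what a row does not reach is not made up. A row lasts 1/10 s, in which the tool goes at most 50 mm and 8.59 degrees, less where a joint would pass 70% of its speed; a pose out of reach is approached as far as the arm can. A call is refused whole if a number of a shift passes 5 or a number of a turn 0.15, either way. A call with a gripper value outside its range is refused whole. The fingers move at their own pace and stop on an object; FORCE is the grip in N (left out, the last holds). Time passes only in rows, so rows that do not move let the fingers close. It gives the time, the measured TCP pose, the force and the opening at its end, in the units of the state.
- monitor.read_state(): the state, without advancing time (a new reading comes with each control period).
- vision.camera(name): name is "scene" or "top" or "wrist"; returns a dict with "color" (480x640x3 uint8, blue, green, red), "fx", "fy", "cx", "cy" (pixels), "cam_to_world" (4x4, takes a point from camera to world coordinates); the wrist camera has in their place "tool_from_camera" (4x4, takes a point from camera to tool coordinates, whose origin is the TCP and whose axes are the flange's). Camera axes: x right, y down, z forward; pixel columns grow to the right and rows downward; lengths in mm; the calibration is good to about 2 mm. A picture is of the moment at which its call begins: read the wrist's pose just before it. There is no depth.
- order.sign_off(): hands the job in, once; it reports no verdict.
The state is a dict: "clock": time; "joints": joint angles; "qd": joint speeds; "effort": joint torques, N m; "eef_pos": TCP position; "eef_rot": TCP orientation; "wrist_force": force on the tool from outside, world axes, zero at the start; "moment": the same for the moment, N m; "finger_gap": finger opening in mm.
Only numpy, scipy, OpenCV 4.12 (cv2) and the standard library are available. Lean on these libraries where they do the work, as an engineer would, in place of code of your own. Each camera call takes 0.05 s, during which the arm holds its last target.

## Working session

There is one attempt and no reset: what is moved stays moved. The work goes in short steps, Python scripts to look and compute and a shell command to move; the robot and the scene stay as the last step left them, time stands still between calls to the robot, and variables do not carry over. Pictures are saved under pics/ and viewed, and the job is handed in when it is done.

```bash
ls; mkdir -p pics; python3 - <<'E'
from cell import monitor, vision, order, manip
import cv2,numpy as np
s=monitor.read_state(); print(s); print(manip.grasp_offset, [a for a in dir(manip) if a[0]!='_'])
for n in ("scene","top","wrist"):
    c=vision.camera(n); cv2.imwrite(f"pics/{n}0.png",c["color"])
    print(n,c["fx"],c["cx"],c["cy"],np.round(c.get("cam_to_world",c.get("tool_from_camera")),3).tolist())
    np.save(f"pics/{n}0.npy",c,allow_pickle=True)
E
```

```text
pics
{'clock': 0.0, 'joints': array([-1.31761626e+00,  3.00481763e-01,  1.52158157e+00, -3.10936094e-05,
        1.32071713e+00, -6.65791665e-02]), 'qd': array([0.00252662, 0.00099996, 0.00057912, 0.00011957, 0.00022288,
       0.00092987]), 'effort': array([ 1.75725083e-03, -5.31804657e+01, -3.52733374e+01,  7.09113339e-02,
        2.44113745e-02, -1.14838417e-04]), 'eef_pos': array([ 172.81878165, -521.86027716,  204.88028213]), 'eef_rot': array([-3.14040547e+00, -4.89745252e-05,  3.19766920e-01]), 'wrist_force': array([-0.13997378, -0.2710687 , -0.36411118]), 'moment': array([0.02407451, 0.03862463, 0.0401062 ]), 'finger_gap': 93.69656963680781}
18.8 ['Unreachable', 'grasp_offset']
scene 471.79175496072037 322.8909287454477 237.8042579310726 [[-0.776, 0.519, -0.359, 817.161], [0.631, 0.635, -0.446, 427.141], [-0.004, -0.572, -0.82, 900.424], [0.0, 0.0, 0.0, 1.0]]
top 464.5733037181974 311.94026620735224 245.7655959843076 [[-0.009, -0.985, 0.173, 323.974], [-1.0, 0.007, -0.014, 12.803], [0.013, -0.174, -0.985, 823.694], [0.0, 0.0, 0.0, 1.0]]
wrist 376.64071092625636 309.7735942921704 243.8480186872686 [[0.001, -0.967, -0.253, 73.171], [1.0, 0.001, -0.0, 0.496], [0.001, -0.253, 0.967, -178.782], [0.0, 0.0, 0.0, 1.0]]
```

View pics/top0.png

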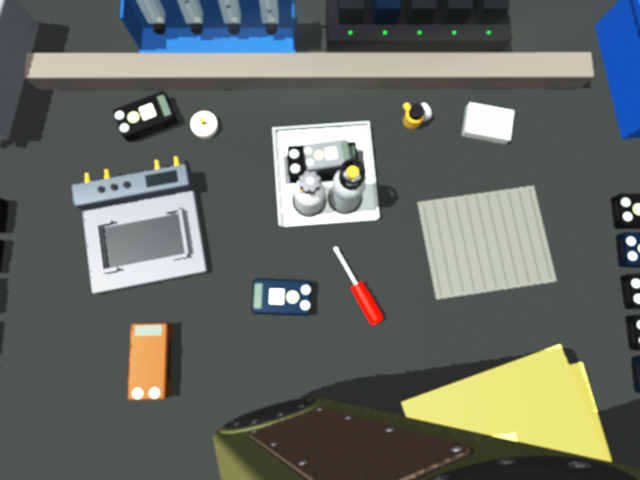

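View pics/scene0.png

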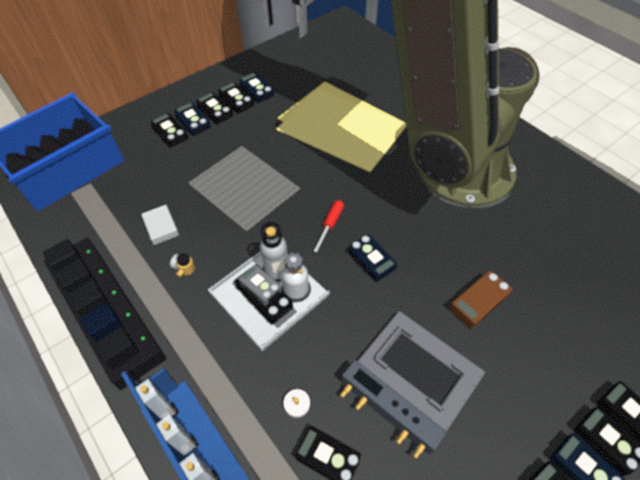

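View pics/wrist0.png

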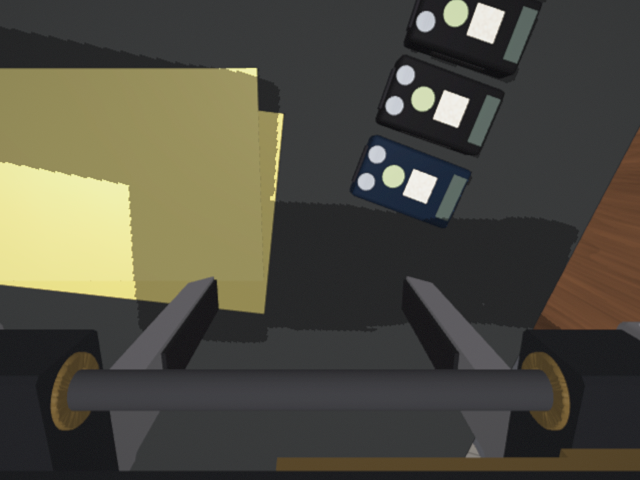

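The top view shows the tray at (325,172) with both bottles, the small grey detector at (325,155), and the black large detector under it. The dock is on the left at (143,240) and the mat on the right at (485,242). The other detectors are black (143,115), blue (283,297), brown (148,360), plus rows at the edges. The one meant is the black one in the tray, behind the bottles and under the small detector. Next is an enlarged crop to confirm that.

```bash
cat > h.py <<'E'
import numpy as np, cv2
from scipy.spatial.transform import Rotation as Rot
def ray(c,u,v,z,T=None):
    T=c["cam_to_world"] if T is None else T
    d=T[:3,:3]@np.array([(u-c["cx"])/c["fx"],(v-c["cy"])/c["fy"],1.0]); o=T[:3,3]
    return o+d*(z-o[2])/d[2]
def proj(c,P,T=None):
    T=c["cam_to_world"] if T is None else T
    p=(np.asarray(P,float)-T[:3,3])@T[:3,:3]
    return np.stack([p[...,0]/p[...,2]*c["fx"]+c["cx"],p[...,1]/p[...,2]*c["fy"]+c["cy"]],-1)
def wristT(s,c):
    T=np.eye(4); T[:3,:3]=Rot.from_euler('xyz',s["eef_rot"]).as_matrix(); T[:3,3]=s["eef_pos"]
    return T@c["tool_from_camera"]
def load(n): return np.load(n,allow_pickle=True).item()
def crop(img,x0,y0,x1,y1,k,name):
    im=cv2.resize(img[y0:y1,x0:x1],None,fx=k,fy=k,interpolation=cv2.INTER_CUBIC); cv2.imwrite(name,im)
E
python3 - <<'E'
from h import *
c=load("pics/top0.npy"); crop(c["color"],260,110,400,235,5,"pics/t_tray.png"); crop(c["color"],60,150,220,300,4,"pics/t_dock.png"); crop(c["color"],405,175,565,305,4,"pics/t_mat.png")
E
```

```text
(no output)
```

View pics/t_tray.png

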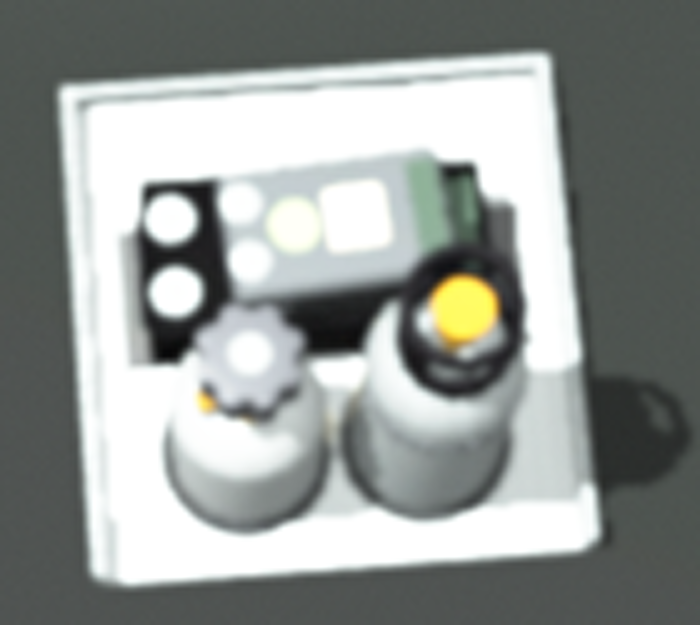

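View pics/t_dock.png

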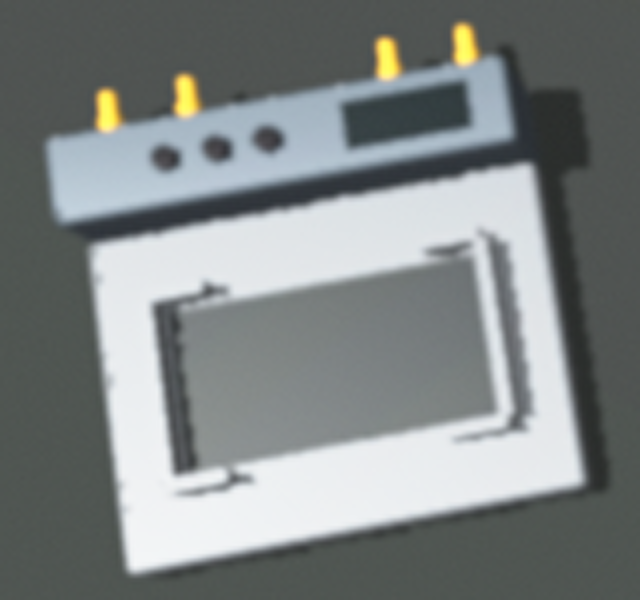

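View pics/t_mat.png

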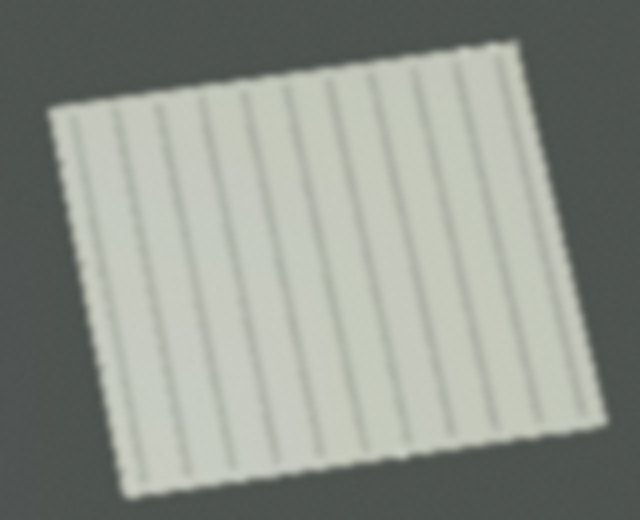

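```bash
cat > fit.py <<'E'
from h import *
from scipy.optimize import least_squares
def fit(c,model,pix,x0,T=None):
    model=np.array(model,float); pix=np.array(pix,float)
    def P(p):
        R=np.array([[np.cos(p[2]),-np.sin(p[2])],[np.sin(p[2]),np.cos(p[2])]])
        w=model.copy(); w[:,:2]=model[:,:2]@R.T+p[:2]; return w
    f=lambda p:(proj(c,P(p),T)-pix).ravel()
    r=least_squares(f,x0,x_scale=[100,100,1]); return r.x,np.round(r.fun.reshape(-1,2),1)
E
python3 - <<'E'
from fit import *
c=load("pics/top0.npy")
def px(l,x0,y0,k): return [((u+.5)/k-.5+x0,(v+.5)/k-.5+y0) for u,v in l]
# bay: rim outer back corners z14, strip corners z6
print("bay",*fit(c,[(77,90,14),(77,-90,14),(27,75,6),(-27,75,6),(27,-75,6)],px([(60,88),(550,55),(122,235),(130,362),(513,203)],260,110,5),[480,0,0]))
print("bay2",*fit(c,[(27,75,6),(-27,75,6),(27,-75,6)],px([(122,235),(130,362),(513,203)],260,110,5),[480,0,0]))
for u,v,z in [(60,88,14),(550,55,14),(100,583,3),(600,545,3)]:
    print(ray(c,*px([(u,v)],260,110,5)[0],z).round(1))
print("mat",*fit(c,[(90,110,3),(90,-110,3),(-90,110,3),(-90,-110,3)],px([(48,107),(518,40),(125,498),(608,425)],405,175,4),[350,-300,0]))
print("dock",*fit(c,[(-75,100,18),(-75,-100,18)],px([(130,575),(588,488)],60,150,4),[350,300,0]))
print("dock front+back",*fit(c,[(-75,100,18),(-75,-100,18),(75,100,18),(75,-100,18)],px([(130,575),(588,488),(88,243),(540,160)],60,150,4),[350,300,0]))
for n,(u,v),z in [("tallcap",(462,310),150),("tall guard",(462,318),150),("short wheel",(250,360),115),("tallfoot bottom",(428,518),6),("shortfoot",(248,532),6)]:
    print(n,ray(c,*px([(u,v)],260,110,5)[0],z).round(1))
print("small",*fit(c,[(24,39,66),(24,-39,66),(-24,39,66),(-24,-39,66)],px([(220,182),(432,150),(232,300),(448,265)],260,110,5),[480,0,0]))
print("large",*fit(c,[(31,62,40),(31,-62,40),(-31,62,40)],px([(145,187),(475,163),(150,355)],260,110,5),[480,0,0]))
E
```

```text
bay [ 6.17460372e+02 -2.37262733e+01  7.33936390e-02] [[ 1.   1.2]
 [-0.4  0.7]
 [-1.2 -1.6]
 [-0.6  0.9]
 [ 1.2 -1.2]]
bay2 [ 6.16162643e+02 -2.40557721e+01  6.92634784e-02] [[-0.9 -1.1]
 [-0.5  1.5]
 [ 1.5 -0.4]]
[689.9  73.5  14. ]
[ 702.3 -108.6   14. ]
[504.8  58.8   3. ]
[ 517.7 -122.6    3. ]
mat [ 4.75757328e+02 -3.13589234e+02  1.38150840e-01] [[ 0.4 -0.1]
 [-0.5  0.1]
 [ 0.  -0.1]
 [ 0.1  0. ]]
dock [4.77246695e+02 2.95754086e+02 1.82301843e-01] [[-0.4  0. ]
 [ 0.4 -0.1]]
dock front+back [4.77251235e+02 2.95910534e+02 1.83946113e-01] [[-0.4  0.1]
 [ 0.4 -0.2]
 [ 0.5 -0.1]
 [-0.5  0.2]]
tallcap [556.4 -58.9 150. ]
tall guard [553.9 -58.9 150. ]
short wheel [552.2   5.2 115. ]
tallfoot bottom [527.4 -60.    6. ]
shortfoot [522.6   5.3   6. ]
small [ 6.16537037e+02 -2.43228531e+01  1.42049254e-01] [[-1.9 -1.6]
 [ 0.3 -1.4]
 [-0.2  1.2]
 [ 1.7  1.8]]
large [ 6.13989133e+02 -2.00571882e+01  7.42339554e-02] [[-1.6  0.2]
 [ 1.7 -0.2]
 [-0.  -0. ]]
```

The crop confirms it: the black detector with sensor ports at crop (172,255) and display at (465,195) lies under the grey small one. The short bottle's handwheel is at (250,350), on the left (+y). The tall bottle's guard is at (462,310), on the right. I'll turn the tool so the jaws lie along the tray's x, then rise and look again.

```bash
python3 -m jog '[[0,0,-1,0,0,-0.15,100],[0,0,-1,0,0,-0.15,100],[0,0,-1,0,0,-0.15,100],[0,0,-1,0,0,-0.15,100],[0,0,-1,0,0,-0.15,100],[0,0,-1,0,0,-0.15,100],[0,0,-1,0,0,-0.15,100],[0,0,-1,0,0,-0.15,100]]'
cat > go.py <<'E'
import sys
from h import *
from cell import monitor
# usage: go.py x y z yaw  -> shifts in tool axes (cm) and rz remaining
def go(x,y,z,yaw):
    s=monitor.read_state(); p=s["eef_pos"]; R=Rot.from_euler('xyz',s["eef_rot"])
    d=R.inv().apply(np.array([x,y,z])-p)/10
    print("t=%.1f"%s["clock"],"pos",p.round(1),"rpy",s["eef_rot"].round(3),"F",s["wrist_force"].round(1),"gap %.1f"%s["finger_gap"])
    e=(s["eef_rot"][2]-yaw+np.pi)%(2*np.pi)-np.pi
    print("tool shift cm",d.round(2),"rz",round(e,3))
go(*map(float,sys.argv[1:5]))
E
python3 go.py 556 -60 280 1.644
```

```text
clock: 0.95
eef_pos: [172.9, -522.0, 285.6]
eef_rot: [-3.141, -0.0, 1.526]
wrist_force: [-0.4, -0.1, -0.4]
finger_gap: 93.9
t=0.9 pos [ 172.9 -522.   285.6] rpy [-3.141 -0.     1.526] F [-0.4 -0.1 -0.4] gap 93.9
tool shift cm [47.87 36.21  0.58] rz -0.118
```

```bash
python3 -m jog '[[3,2.2,0,0,0,0,100],[4,3,0,0,0,0,100],[4,3,0,0,0,0,100],[4,3,0,0,0,0,100],[4,3,0,0,0,0,100],[4,3,0,0,0,0,100],[4,3,0,0,0,0,100],[4,3,0,0,0,0,100]]'; python3 go.py 556 -40 280 1.644
```

```text
clock: 1.75
eef_pos: [421.3, -222.5, 285.5]
eef_rot: [3.141, 0.0, 1.52]
wrist_force: [0.2, -1.1, -0.0]
finger_gap: 93.9
t=1.8 pos [ 421.3 -222.5  285.5] rpy [3.141 0.    1.52 ] F [ 0.2 -1.1 -0. ] gap 93.9
tool shift cm [18.91 12.52  0.55] rz -0.124
```

```bash
python3 -m jog '[[4,2.6,0,0,0,0,100],[4,2.6,0,0,0,0,100],[4,2.6,0,0,0,0,100],[4,2.6,0,0,0,0,100],[2.9,2.1,0.5,0,0,0,100],[0,0,0,0,0,-0.124,100],[0,0,0,0,0,0,100],[0,0,0,0,0,0,100]]'; python3 go.py 556 -60 280 1.644
python3 - <<'E'
from h import *
from cell import monitor,vision
s=monitor.read_state(); c=vision.camera("wrist"); c["T"]=wristT(s,c); np.save("pics/w1.npy",c,allow_pickle=True); cv2.imwrite("pics/w1.png",c["color"])
E
```

```text
clock: 2.55
eef_pos: [554.7, -42.3, 280.4]
eef_rot: [-3.141, 0.0, 1.64]
wrist_force: [-0.4, 1.0, 0.0]
finger_gap: 94.0
t=2.5 pos [554.7 -42.3 280.4] rpy [-3.141  0.     1.64 ] F [-0.4  1.   0. ] gap 94.0
tool shift cm [-1.78  0.01  0.04] rz -0.004
```

View pics/w1.png

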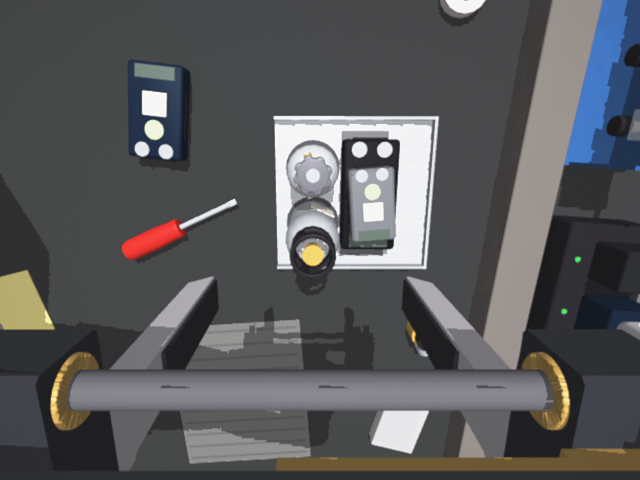

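The wrist view shows the tray square-on at (355,192), with the short bottle's handwheel at (313,176), the tall bottle's cap at (313,255), and the small detector at (372,203). I'll enlarge it for fitting.

```bash
python3 - <<'E'
from h import *
c=load("pics/w1.npy"); crop(c["color"],265,105,450,285,4,"pics/w1_tray.png")
E
```

```text
(no output)
```

View pics/w1_tray.png

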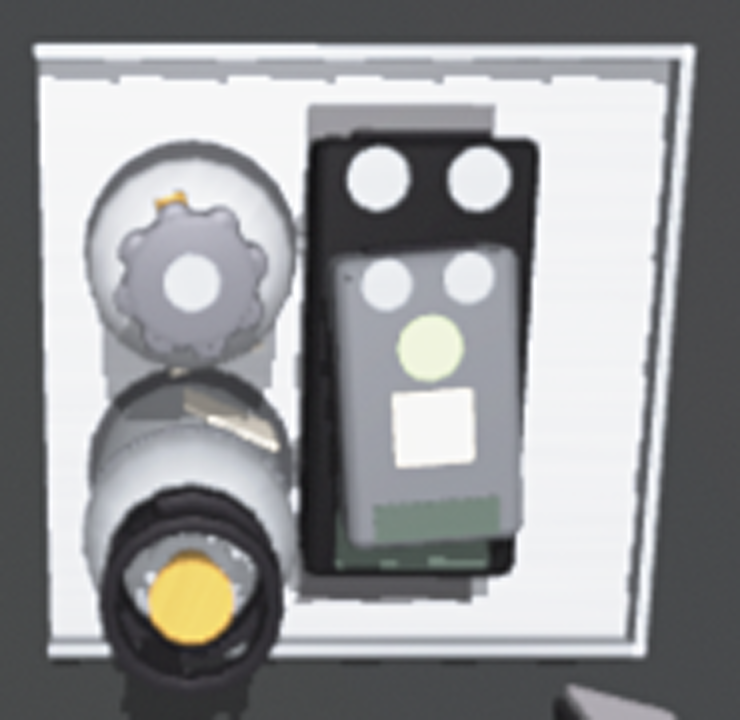

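```bash
python3 - <<'E'
from fit import *
c=load("pics/w1.npy"); T=c["T"]
def px(l,x0=265,y0=105,k=4): return [((u+.5)/k-.5+x0,(v+.5)/k-.5+y0) for u,v in l]
b0=[617,-24,.07]
print("strip",*fit(c,[(27,75,6),(-27,75,6),(-27,-75,6)],px([(494,104),(310,104),(300,600)]),b0,T))
print("all",*fit(c,[(27,75,6),(-27,75,6),(-27,-75,6),(77,90,14),(77,-90,14)],px([(494,104),(310,104),(300,600),(694,46),(643,657)]),b0,T))
print("small",*fit(c,[(24,39,66),(24,-39,66),(-24,39,66),(-24,-39,66)],px([(512,247),(520,535),(335,258),(357,548)]),b0,T))
print("large",*fit(c,[(31,62,40),(31,-62,40),(-31,62,40),(-31,-62,40)],px([(540,143),(512,575),(310,143),(303,572)]),b0,T))
for n,p,z in [("tall guard",(192,588),156),("cap",(191,600),150),("wheel",(192,283),121)]: print(n,ray(c,*px([p])[0],z,T).round(1))
E
```

```text
strip [ 6.17177396e+02 -2.29743375e+01  7.30961015e-02] [[ 0.5 -0.3]
 [-0.4 -0.2]
 [-0.1  0.7]]
all [ 6.18298688e+02 -2.29678119e+01  7.27776597e-02] [[ 1.5 -0.3]
 [ 0.6 -0.2]
 [ 0.7  0.7]
 [-1.8 -0.1]
 [-1.  -0.2]]
small [ 6.19104985e+02 -2.50831365e+01  1.57865661e-01] [[ 1.5 -1.3]
 [ 1.7  0.5]
 [-1.1  0.1]
 [-2.1  1. ]]
large [ 6.18430592e+02 -1.96490217e+01  6.95204511e-02] [[ 0.3 -1.7]
 [ 0.6  1.7]
 [-0.1 -1.8]
 [-0.8  2.4]]
tall guard [557.8 -55.1 156. ]
cap [558.  -59.5 150. ]
wheel [553.7   5.  121. ]
```

```bash
python3 -m jog '[[-1.8,0.3,1,0,0,0,100],[0,0,4,0,0,0,100],[0,0,4,0,0,0,100],[0,0,3,0,0,0,100],[0,0,2,0,0,0,100],[0,0,1.3,0,0,0,100],[0,0,0,0,0,0,60],[0,0,0,0,0,0,30]]' 25; python3 go.py 558 -60 127 1.644
```

```text
clock: 3.4
eef_pos: [559.6, -60.0, 128.5]
eef_rot: [3.14, 0.0, 1.643]
wrist_force: [-0.1, 0.6, 0.5]
finger_gap: 81.4
t=3.4 pos [559.6 -60.  128.5] rpy [3.14  0.    1.643] F [-0.1  0.6  0.5] gap 81.4
tool shift cm [ 0.02 -0.15  0.15] rz -0.001
```

```bash
python3 -m jog '[[0,0,0,0,0,0,30],[0,0,0,0,0,0,25],[0,0,0,0,0,0,20],[0,0,0,0,0,0,10],[0,0,0,0,0,0,0],[0,0,0,0,0,0,0]]' 25; python3 go.py 558 -60 127 1.644
```

```text
clock: 4.0
eef_pos: [559.1, -59.7, 127.5]
eef_rot: [-3.141, 0.0, 1.644]
wrist_force: [-0.7, -0.1, 0.6]
finger_gap: 39.3
t=4.0 pos [559.1 -59.7 127.5] rpy [-3.141  0.     1.644] F [-0.7 -0.1  0.6] gap 39.3
tool shift cm [-0.02 -0.11  0.05] rz -0.0
```

```bash
python3 -m jog '[[0,0,-0.5,0,0,0,0],[0,0,-1,0,0,0,0],[0,0,-1.5,0,0,0,0],[0,0,-2,0,0,0,0],[-1,0,-1,0,0,0,0],[-2,-0.4,0,0,0,0,0],[-3,-0.5,0,0,0,0,0],[-3,-0.5,0,0,0,0,0]]' 35;  python3 -m jog '[[-3,-0.5,0,0,0,0,0],[-3,-0.5,0,0,0,0,0],[-3,-0.5,0,0,0,0,0],[-3,-0.5,0,0,0,0,0],[-3,-0.5,0,0,0,0,0],[-2.5,-0.5,0,0,0,0,0],[-1.5,-0.5,0,0,0,0,0],[-0.6,0,0,0,0,0,0]]'; python3 go.py 532.2 -356.2 124.5 1.644
```

```text
clock: 4.8
eef_pos: [551.5, -151.9, 187.6]
eef_rot: [3.142, 0.0, 1.644]
wrist_force: [0.3, 0.2, -3.7]
finger_gap: 39.8
clock: 5.6
eef_pos: [530.4, -350.0, 187.2]
eef_rot: [-3.141, -0.0, 1.642]
wrist_force: [0.7, 0.7, -3.7]
finger_gap: 39.7
t=5.6 pos [ 530.4 -350.   187.2] rpy [-3.141 -0.     1.642] F [ 0.7  0.7 -3.7] gap 39.7
tool shift cm [-0.64  0.14  6.27] rz -0.002
```

```bash
python3 -m jog '[[-0.6,0.2,1,0,0,0,0],[0,0,2,0,0,0,0],[0,0,1.6,0,0,0,0],[0,0,0.8,0,0,0,0],[0,0,0.3,0,0,0,0],[0,0,0.2,0,0,0,0],[0,0,0,0,0,0,0],[0,0,0,0,0,0,0]]'; python3 go.py 532.2 -356.2 124.5 1.644
```

```text
clock: 6.4
eef_pos: [533.8, -354.4, 129.1]
eef_rot: [3.141, 0.001, 1.644]
wrist_force: [-0.2, -0.8, -3.7]
finger_gap: 39.7
t=6.4 pos [ 533.8 -354.4  129.1] rpy [3.141e+00 1.000e-03 1.644e+00] F [-0.2 -0.8 -3.7] gap 39.7
tool shift cm [-0.17 -0.18  0.46] rz -0.0
```

```bash
python3 -m jog '[[0,0,0.2,0,0,0,0],[0,0,0.1,0,0,0,0],[0,0,0.1,0,0,0,0],[0,0,0,0,0,0,0],[0,0,0,0,0,0,0]]'; python3 go.py 532.2 -356.2 124.5 1.644
```

```text
clock: 6.9
eef_pos: [533.6, -354.4, 124.5]
eef_rot: [3.141, 0.0, 1.644]
wrist_force: [-0.2, 0.1, -2.4]
finger_gap: 39.7
t=6.9 pos [ 533.6 -354.4  124.5] rpy [3.141 0.    1.644] F [-0.2  0.1 -2.4] gap 39.7
tool shift cm [-0.17 -0.16  0.  ] rz -0.0
```

```bash
python3 -m jog '[[0,0,0.06,0,0,0,0],[0,0,0,0,0,0,0],[0,0,0,0,0,0,46],[0,0,0,0,0,0,50],[0,0,0,0,0,0,60],[0,0,0,0,0,0,60]]'; python3 go.py 532.2 -356.2 124.5 1.644
```

```text
clock: 7.5
eef_pos: [533.6, -354.3, 123.7]
eef_rot: [-3.142, -0.0, 1.644]
wrist_force: [0.5, 0.6, 0.4]
finger_gap: 55.9
t=7.5 pos [ 533.6 -354.3  123.7] rpy [-3.142 -0.     1.644] F [0.5 0.6 0.4] gap 55.9
tool shift cm [-0.18 -0.16 -0.08] rz -0.0
```

```bash
python3 -m jog '[[0,0,-1,0,0,0,70],[0,0,-2.5,0,0,0,100],[0,0,-3,0,0,0,100],[0,0,-1.5,0,0,0,100],[3,0.4,0,0,0,0,100],[4,0.5,0,0,0,0,100],[4,0.5,0,0,0,0,100],[4,0.5,0,0,0,0,100]]';  python3 -m jog '[[4,0.5,0,0,0,0,100],[4,0.5,0,0,0,0,100],[4,0.5,0,0,0,0,100],[4,0.5,0,0,0,0,100],[3,0.5,0,0,0,0,100],[1.5,0.2,0,0,0,0,100],[0,0,0,0,0,0,100]]'; python3 go.py 554 5.2 92 1.644
python3 - <<'E'
from h import *
from cell import monitor,vision
s=monitor.read_state(); c=vision.camera("wrist"); c["T"]=wristT(s,c); np.save("pics/w2.npy",c,allow_pickle=True); cv2.imwrite("pics/w2.png",c["color"])
print(proj(c,np.array([[554,5.2,121]]),c["T"]))
E
```

```text
clock: 8.3
eef_pos: [541.4, -201.9, 203.9]
eef_rot: [3.142, -0.0, 1.643]
wrist_force: [0.6, -0.1, 0.6]
finger_gap: 93.8
clock: 9.0
eef_pos: [553.6, 4.1, 203.8]
eef_rot: [-3.142, -0.0, 1.646]
wrist_force: [0.3, -0.7, -0.8]
finger_gap: 93.8
t=9.0 pos [553.6   4.1 203.8] rpy [-3.142 -0.     1.646] F [ 0.3 -0.7 -0.8] gap 93.8
tool shift cm [ 0.1   0.05 11.18] rz 0.002
[[310.54876982 248.54923501]]
```

View pics/w2.png

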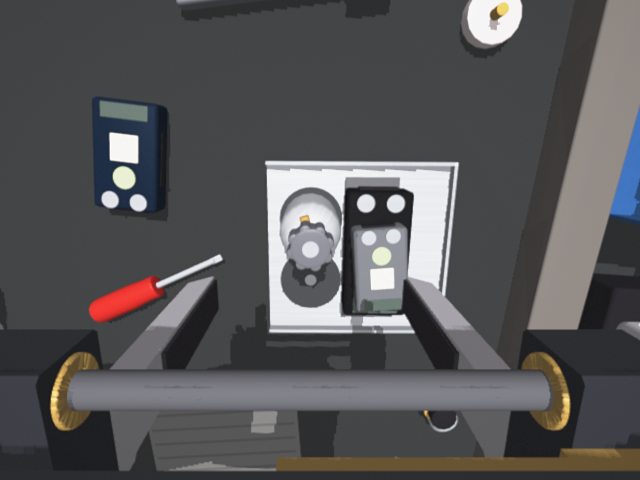

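The wheel is at (310,249), right on the prediction. I'll descend and grip.

```bash
python3 -m jog '[[0.1,0,2,0,0,0,100],[0,0,3,0,0,0,100],[0,0,3,0,0,0,100],[0,0,2,0,0,0,100],[0,0,1.2,0,0,0,100],[0,0,0,0,0,0,80],[0,0,0,0,0,0,60],[0,0,0,0,0,0,40]]' 35;python3 -m jog '[[0,0,0,0,0,0,30],[0,0,0,0,0,0,20],[0,0,0,0,0,0,10],[0,0,0,0,0,0,0],[0,0,0,0,0,0,0]]' 35; python3 go.py 433.2 -370 89 1.644
```

```text
clock: 9.85
eef_pos: [554.1, 3.8, 93.1]
eef_rot: [3.14, 0.0, 1.644]
wrist_force: [-0.1, -0.8, 0.1]
finger_gap: 73.4
clock: 10.35
eef_pos: [553.6, 4.1, 91.9]
eef_rot: [3.141, 0.0, 1.644]
wrist_force: [1.3, 0.1, 0.2]
finger_gap: 35.7
t=10.3 pos [553.6   4.1  91.9] rpy [3.141 0.    1.644] F [1.3 0.1 0.2] gap 35.7
tool shift cm [-36.43 -14.74   0.29] rz -0.0
```

```bash
python3 -m jog '[[0,0,-0.5,0,0,0,0],[0,0,-1,0,0,0,0],[0,0,-1.5,0,0,0,0],[0,0,-2,0,0,0,0],[-1,-0.4,-1,0,0,0,0],[-2,-0.8,0,0,0,0,0],[-3,-1.2,0,0,0,0,0],[-3,-1.2,0,0,0,0,0]]' 35;  python3 -m jog '[[-4,-1.6,0,0,0,0,0],[-4,-1.6,0,0,0,0,0],[-4,-1.6,0,0,0,0,0],[-4,-1.6,0,0,0,0,0],[-4,-1.6,0,0,0,0,0],[-3.5,-1.4,0,0,0,0,0],[-2.5,-1.2,0,0,0,0,0],[-1.4,-0.5,0,0,0,0,0]]'; python3 go.py 433.2 -370 89.3 1.644
```

```text
clock: 11.15
eef_pos: [523.4, -89.7, 152.0]
eef_rot: [-3.142, 0.0, 1.644]
wrist_force: [0.8, 0.5, -3.1]
finger_gap: 35.5
clock: 11.95
eef_pos: [431.8, -371.8, 151.9]
eef_rot: [-3.141, -0.0, 1.642]
wrist_force: [-0.0, 0.2, -2.3]
finger_gap: 35.7
t=11.9 pos [ 431.8 -371.8  151.9] rpy [-3.141 -0.     1.642] F [-0.   0.2 -2.3] gap 35.7
tool shift cm [0.17 0.15 6.26] rz -0.002
```

```bash
python3 -m jog '[[0.2,0.2,1,0,0,0,0],[0,0,2,0,0,0,0],[0,0,1.6,0,0,0,0],[0,0,0.8,0,0,0,0],[0,0,0.4,0,0,0,0],[0,0,0.2,0,0,0,0],[0,0,0.1,0,0,0,0],[0,0,0.1,0,0,0,0]]'; python3 -m jog '[[0,0,0.06,0,0,0,0],[0,0,0,0,0,0,0],[0,0,0,0,0,0,0]]' ;python3 go.py 433.2 -370 88.9 1.644
```

```text
clock: 12.75
eef_pos: [435.6, -367.6, 90.4]
eef_rot: [3.141, 0.001, 1.644]
wrist_force: [0.3, 1.1, -4.2]
finger_gap: 35.4
clock: 13.05
eef_pos: [435.3, -367.6, 89.4]
eef_rot: [3.141, 0.0, 1.644]
wrist_force: [0.3, 0.6, -3.0]
finger_gap: 35.8
t=13.1 pos [ 435.3 -367.6   89.4] rpy [3.141 0.    1.644] F [ 0.3  0.6 -3. ] gap 35.8
tool shift cm [-0.23 -0.23  0.05] rz -0.0
```

```bash
python3 -m jog '[[0,0,0.06,0,0,0,0],[0,0,0.03,0,0,0,0],[0,0,0,0,0,0,0],[0,0,0,0,0,0,0]]' ;python3 go.py 433.2 -370 88.9 1.644
```

```text
clock: 13.45
eef_pos: [435.5, -367.7, 88.9]
eef_rot: [3.141, 0.001, 1.644]
wrist_force: [-0.3, 1.5, 5.1]
finger_gap: 35.4
t=13.4 pos [ 435.5 -367.7   88.9] rpy [3.141e+00 1.000e-03 1.644e+00] F [-0.3  1.5  5.1] gap 35.4
tool shift cm [-0.21 -0.25 -0.  ] rz -0.0
```

```bash
python3 -m jog '[[0,0,0,0,0,0,42],[0,0,0,0,0,0,48],[0,0,-0.1,0,0,0,60],[0,0,-1,0,0,0,70],[0,0,-2.5,0,0,0,70],[0,0,-3,0,0,0,100],[0,0,-3,0,0,0,100],[0,0,-2,0,0,0,100]]' ;python3 go.py 619 -25 200 1.72
python3 - <<'E'
from h import *
c=load("pics/w2.npy"); crop(c["color"],255,150,465,345,3.7,"pics/w2_tray.png")
from cell import vision
c=vision.camera("top"); cv2.imwrite("pics/top2.png",c["color"])
E
```

```text
clock: 14.25
eef_pos: [435.6, -367.8, 207.4]
eef_rot: [3.14, 0.002, 1.644]
wrist_force: [-0.0, -0.8, 0.0]
finger_gap: 86.4
t=14.2 pos [ 435.6 -367.8  207.4] rpy [3.140e+00 2.000e-03 1.644e+00] F [-0.  -0.8  0. ] gap 86.4
tool shift cm [32.85 20.79  0.71] rz -0.076
```

View pics/w2_tray.png

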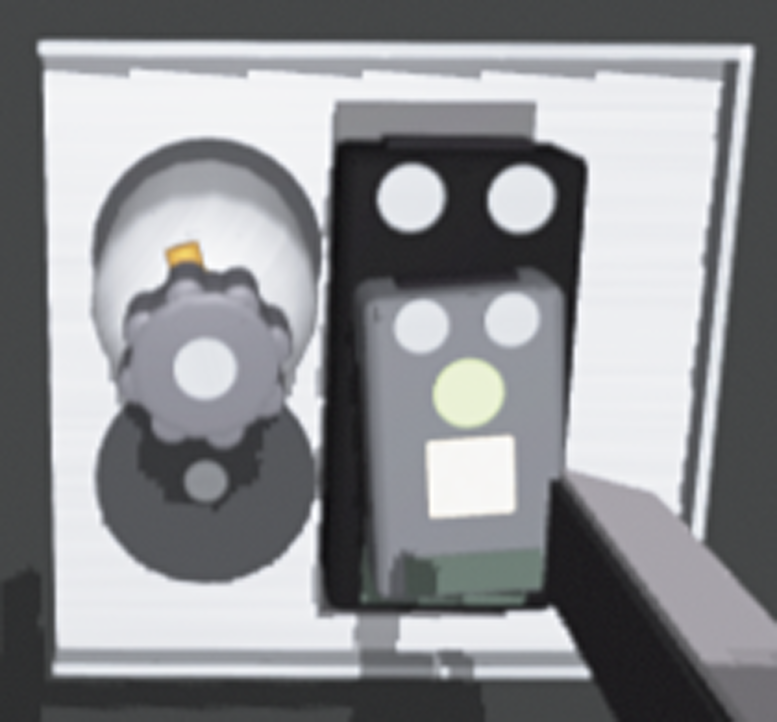

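View pics/top2.png

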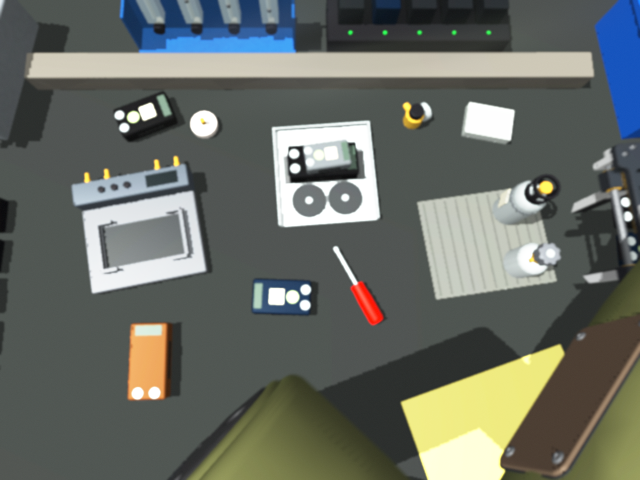

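```bash
python3 - <<'E'
from fit import *
c=load("pics/w2.npy"); T=c["T"]
P=lambda u,v,z: ray(c,(u+.5)/3.7-.5+255,(v+.5)/3.7-.5+150,z,T)
a=P(421,326,66);b=P(512,320,66);l=P(471,477,66);d=P(469,393,66)
print(a,b,l,d); v=b-a; print("yaw sensors",np.arctan2(v[1],v[0])); w=(a+b)/2-l; print("yaw axis",np.arctan2(-w[0],w[1]))
px=lambda l:[((u+.5)/3.7-.5+255,(v+.5)/3.7-.5+150) for u,v in l]
print("small",*fit(c,[(24,39,66),(24,-39,66),(-24,39,66),(-24,-39,66)],px([(562,278),(548,595),(360,285),(374,602)]),[617,-24,.1],T))
a=P(411,197,40);b=P(521,199,40);v=b-a;print("large sensors",a,b,np.arctan2(v[1],v[0]))
print("large",*fit(c,[(31,62,40),(-31,62,40),(-31,-62,40)],px([(587,150),(336,143),(328,605)]),[617,-24,.1],T))
print("seat tall",P(205,480,6))
print("strip",*fit(c,[(27,75,6),(-27,75,6),(-27,-75,6),(77,90,14)],px([(536,102),(336,102),(319,614),(752,46)]),[617,-24,.07],T))
E
```

```text
[604.36300529   3.66362865  66.        ] [625.37769606   6.71691324  66.        ] [620.65344427 -32.57017795  66.        ] [617.56813578 -11.69315866  66.        ]
yaw sensors 0.1442832422109031
yaw axis 0.15197129157236616
small [ 6.17220180e+02 -2.45832366e+01  1.19340847e-01] [[ 0.8  0.7]
 [ 2.7 -1. ]
 [-0.6  1.1]
 [-3.  -0.9]]
large sensors [602.72911273  30.08146716  40.        ] [629.88165712  31.65746035  40.        ] 0.057977143996753536
large [ 6.18598102e+02 -1.78791211e+01  7.53315132e-02] [[ 0.7 -1.5]
 [ 0.1  0.3]
 [-0.9  1.5]]
seat tall [558.55884038 -59.98529548   6.        ]
strip [ 6.17530486e+02 -2.30107233e+01  6.42432390e-02] [[ 1.2 -0.1]
 [ 0.6 -0.8]
 [ 0.2  0.5]
 [-1.9  0.4]]
```

```bash
python3 -m jog '[[2,1.3,0,0,0,0,100],[3.5,2.2,0,0,0,0,100],[4,2.5,0,0,0,0,100],[4,2.5,0,0,0,0,100],[4,2.5,0,0,0,0,100],[4,2.5,0,0,0,0,100],[4,2.5,0,0,0,0,100],[4,2.5,0,0,0,0,100]]' ; python3 -m jog '[[2.2,1.5,0,0,0,0,100],[1.1,0.7,0,0,0,-0.076,100],[0,0,2,0,0,0,100],[0,0,3,0,0,0,100],[0,0,3,0,0,0,100],[0,0,0,0,0,0,100]]';python3 go.py 618.3 -25 44 1.719
```

```text
clock: 15.1
eef_pos: [598.8, -57.9, 204.5]
eef_rot: [3.141, 0.0, 1.644]
wrist_force: [0.0, 0.1, 0.7]
finger_gap: 94.2
clock: 15.7
eef_pos: [615.9, -25.1, 120.4]
eef_rot: [-3.135, -0.002, 1.72]
wrist_force: [-0.1, 0.3, 0.2]
finger_gap: 94.0
t=15.7 pos [615.9 -25.1 120.4] rpy [-3.135e+00 -2.000e-03  1.720e+00] F [-0.1  0.3  0.2] gap 94.0
tool shift cm [-0.04  0.29  7.64] rz 0.001
```

```bash
python3 -m jog '[[0,0.2,3,0,0,0,100],[0,0,2.5,0,0,0,100],[0,0,1.5,0,0,0,100],[0,0,0.5,0,0,0,100],[0,0,0,0,0,0,80],[0,0,0,0,0,0,80]]' ;python3 go.py 618.3 -25 44 1.719
```

```text
clock: 16.3
eef_pos: [620.5, -25.1, 50.8]
eef_rot: [3.14, 0.0, 1.72]
wrist_force: [-1.1, -0.3, -0.7]
finger_gap: 81.4
t=16.3 pos [620.5 -25.1  50.8] rpy [3.14 0.   1.72] F [-1.1 -0.3 -0.7] gap 81.4
tool shift cm [ 0.04 -0.22  0.68] rz 0.001
```

```bash
python3 -m jog '[[0,-0.1,0.5,0,0,0,80],[0,0,0,0,0,0,70]]' 20;python3 go.py 618.3 -25 44 1.719;  python3 - <<'E'
from h import *
from cell import monitor,vision
s=monitor.read_state(); c=vision.camera("wrist"); cv2.imwrite("pics/w3.png",c["color"])
c=vision.camera("scene"); crop(c["color"],180,200,380,370,4,"pics/s3.png")
E
```

```text
clock: 16.5
eef_pos: [618.7, -25.2, 44.4]
eef_rot: [3.142, -0.0, 1.72]
wrist_force: [0.6, -0.5, -0.0]
finger_gap: 70.5
t=16.5 pos [618.7 -25.2  44.4] rpy [ 3.142 -0.     1.72 ] F [ 0.6 -0.5 -0. ] gap 70.5
tool shift cm [ 0.02 -0.04  0.04] rz 0.001
```

View pics/w3.png

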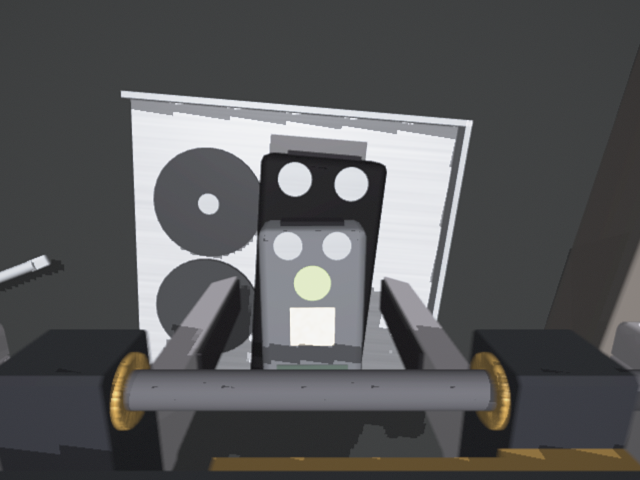

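View pics/s3.png

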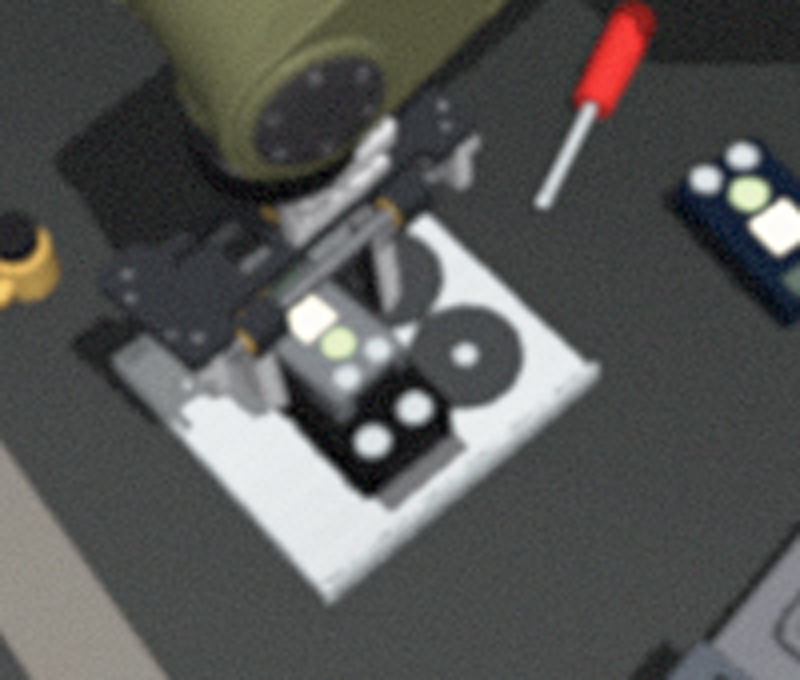

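The small detector, with its label at (312,326), is centred between the jaws and square to them. Closing now.

```bash
python3 -m jog '[[0,0,0,0,0,0,60],[0,0,0,0,0,0,55],[0,0,0,0,0,0,50],[0,0,0,0,0,0,45],[0,0,0,0,0,0,40],[0,0,0,0,0,0,30],[0,0,0,0,0,0,30]]' 20; python3 go.py 468 -259 41 1.719; python3 -m jog '[[0,0,-0.5,0,0,0,30],[0,0,-1,0,0,0,30],[0,0,-2,0,0,0,30],[0,0,-2,0,0,0,30]]' 20;python3 go.py 468 -259 10 1.719
```

```text
clock: 17.3
eef_pos: [618.9, -25.2, 44.5]
eef_rot: [3.141, 0.0, 1.72]
wrist_force: [1.1, 0.3, 0.9]
finger_gap: 48.0
t=17.3 pos [618.9 -25.2  44.5] rpy [3.141 0.    1.72 ] F [1.1 0.3 0.9] gap 48.0
tool shift cm [-20.88 -18.4    0.34] rz 0.001
clock: 17.7
eef_pos: [618.6, -25.2, 100.5]
eef_rot: [-3.141, -0.0, 1.72]
wrist_force: [-0.6, -0.3, -0.9]
finger_gap: 47.6
t=17.7 pos [618.6 -25.2 100.5] rpy [-3.141 -0.     1.72 ] F [-0.6 -0.3 -0.9] gap 47.6
tool shift cm [-20.89 -18.36   9.05] rz 0.001
```

```bash
python3 -m jog '[[-2,-1.8,0,0,0,0,30],[-3.5,-3,0,0,0,0,30],[-4,-3.5,0,0,0,0,30],[-4,-3.5,0,0,0,0,30],[-3.5,-3.2,0,0,0,0,30],[-2.5,-2.2,0,0,0,0,30],[-1.4,-1.2,2,0,0,0,30],[0,0,3,0,0,0,30]]' ;python3 -m jog '[[0,0,2.5,0,0,0,30],[0,0,1,0,0,0,30],[0,0,0,0,0,0,30],[0,0,0,0,0,0,30]]' ;python3 go.py 468 -259 7.5 1.719
```

```text
clock: 18.5
eef_pos: [471.1, -256.5, 51.0]
eef_rot: [3.139, 0.003, 1.717]
wrist_force: [0.1, -0.2, -1.8]
finger_gap: 47.6
clock: 18.9
eef_pos: [471.9, -254.1, 15.6]
eef_rot: [3.141, 0.001, 1.72]
wrist_force: [-0.3, -0.5, -1.0]
finger_gap: 47.7
t=18.9 pos [ 471.9 -254.1   15.6] rpy [3.141e+00 1.000e-03 1.720e+00] F [-0.3 -0.5 -1. ] gap 47.7
tool shift cm [-0.43 -0.46  0.81] rz 0.001
```

```bash
python3 -m jog '[[-0.4,-0.4,0.3,0,0,0,30],[0,0,0.2,0,0,0,30],[0,0,0.1,0,0,0,30],[0,0,0.1,0,0,0,30],[0,0,0.05,0,0,0,30],[0,0,0,0,0,0,30],[0,0,0,0,0,0,30]]' ;python3 go.py 468 -259 7.5 1.719
```

```text
clock: 19.6
eef_pos: [468.0, -258.5, 7.4]
eef_rot: [3.141, 0.0, 1.72]
wrist_force: [-4.0, 1.3, 5.7]
finger_gap: 48.2
t=19.6 pos [ 468.  -258.5    7.4] rpy [3.141 0.    1.72 ] F [-4.   1.3  5.7] gap 48.2
tool shift cm [-0.05 -0.01 -0.01] rz 0.001
```

```bash
python3 -m jog '[[0,0,0,0,0,0,54],[0,0,0,0,0,0,62],[0,0,-0.5,0,0,0,80],[0,0,-2,0,0,0,100],[0,0,-4,0,0,0,100],[0,0,-4,0,0,0,100],[1,0.8,-3,0,0,0,100],[2.5,2.2,-1,0,0,0,100]]' ;python3 -m jog '[[4,3.5,0,0,0,0,100],[4,3.5,0,0,0,0,100],[4,3.5,0,0,0,0,100],[3.5,3,0,0,0,0,100],[2,1.6,0,0,0,0,100],[0.5,0.4,0,0,0,0.078,100],[0,0,0,0,0,0,100],[0,0,0,0,0,0,100]]' ;python3 go.py 618 -19 8 1.642;  python3 - <<'E'
from h import *
from cell import monitor,vision
s=monitor.read_state(); c=vision.camera("wrist"); c["T"]=wristT(s,c); np.save("pics/w4.npy",c,allow_pickle=True); cv2.imwrite("pics/w4.png",c["color"])
E
```

```text
clock: 20.4
eef_pos: [493.0, -220.7, 155.7]
eef_rot: [3.138, 0.003, 1.717]
wrist_force: [0.2, -0.2, -0.7]
finger_gap: 93.7
clock: 21.2
eef_pos: [613.7, -26.6, 152.0]
eef_rot: [-3.142, 0.0, 1.644]
wrist_force: [-0.2, 0.1, -0.3]
finger_gap: 93.9
t=21.2 pos [613.7 -26.6 152. ] rpy [-3.142  0.     1.644] F [-0.2  0.1 -0.3] gap 93.9
tool shift cm [ 0.73  0.49 14.4 ] rz 0.002
```

View pics/w4.png

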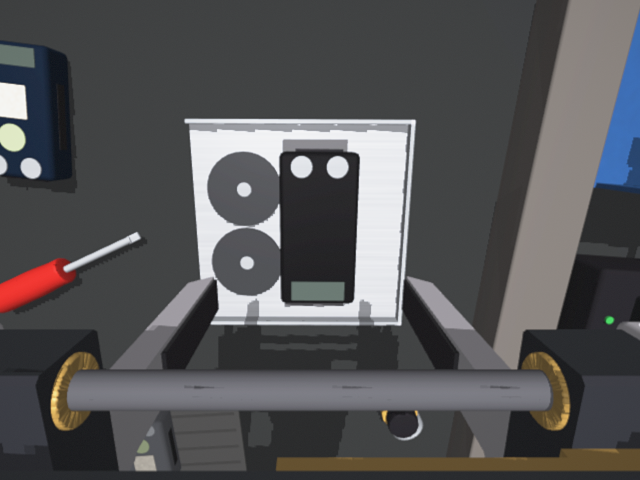

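The large black detector is now uncovered: corners about (280,153), (359,153), (354,302) and (282,302). The two seats are at (244,189) and (247,263).

```bash
python3 - <<'E'
from fit import *
c=load("pics/w4.npy"); T=c["T"]
print("large",*fit(c,[(31,62,40),(-31,62,40),(-31,-62,40),(31,-62,40)],[(359.5,153),(281,152.5),(282,302.5),(354.5,303)],[617,-24,.1],T))
a=ray(c,301.5,167,40,T);b=ray(c,338,167,40,T);print(a,b,np.arctan2(b[1]-a[1],b[0]-a[0]))
s=ray(c,244,189,6,T);t=ray(c,247,263,6,T); print("seats",s,t,np.linalg.norm(s-t)); m=(s+t)/2
yaw=np.arctan2(-(s-t)[0],(s-t)[1]); print("yaw",yaw,"strip mid",m+61*np.array([np.cos(yaw),np.sin(yaw),0]))
E
```

```text
large [ 6.20475107e+02 -1.94563865e+01  6.74315229e-02] [[ 2.1 -1.4]
 [-2.1 -1.5]
 [-1.   1.9]
 [ 1.   1.9]]
[603.05764694  29.84479925  40.        ] [630.62687949  31.89116094  40.        ] 0.07409041534460117
seats [554.45510369   5.81827734   6.        ] [559.15554849 -60.55789094   6.        ] 66.5423917366181
yaw 0.07069722790351053 strip mid [617.65294758 -23.06086741   6.        ]
```

```bash
python3 -m jog '[[0.7,0.5,2,0,0,0,100],[0,0,4,0,0,0,100],[0,0,4,0,0,0,100],[0,0,2,0,0,0,100],[0,0,1,0,0,0,100],[0,0,0.5,0,0,0,90],[0,0,0,0,0,0,85],[0,0,0,0,0,0,80]]' 25;python3 go.py 619 -19 11 1.642
```

```text
clock: 22.05
eef_pos: [619.0, -19.2, 18.2]
eef_rot: [3.14, 0.0, 1.642]
wrist_force: [0.4, 0.2, 0.1]
finger_gap: 76.5
t=22.1 pos [619.  -19.2  18.2] rpy [3.14  0.    1.642] F [0.4 0.2 0.1] gap 76.5
tool shift cm [0.02 0.   0.72] rz -0.0
```

```bash
python3 -m jog '[[0,0,0.6,0,0,0,80],[0,0,0,0,0,0,75],[0,0,0,0,0,0,70],[0,0,0,0,0,0,65],[0,0,0,0,0,0,55],[0,0,0,0,0,0,45],[0,0,0,0,0,0,45],[0,0,0,0,0,0,45]]' 25;python3 go.py 619 -19 11 1.642; python3 -m jog '[[0,0,-0.5,0,0,0,45],[0,0,-1,0,0,0,45],[0,0,-2,0,0,0,45],[0,0,-3,0,0,0,45],[0,0,-2,0,0,0,45],[0,0,-1,0,0,0,45]]' 25;python3 go.py 477.3 295.9 120 1.755
```

```text
clock: 22.85
eef_pos: [618.5, -18.9, 11.0]
eef_rot: [3.141, 0.0, 1.642]
wrist_force: [1.6, 1.1, 2.1]
finger_gap: 61.6
t=22.9 pos [618.5 -18.9  11. ] rpy [3.141 0.    1.642] F [1.6 1.1 2.1] gap 61.6
tool shift cm [-0.01  0.05  0.  ] rz -0.0
clock: 23.45
eef_pos: [618.9, -19.0, 108.4]
eef_rot: [3.139, 0.0, 1.642]
wrist_force: [-0.0, 0.0, -2.4]
finger_gap: 62.0
t=23.4 pos [618.9 -19.  108.4] rpy [3.139 0.    1.642] F [-0.   0.  -2.4] gap 62.0
tool shift cm [ 32.42 -11.89  -1.2 ] rz -0.113
```

```bash
python3 -m jog '[[2,-0.7,-0.5,0,0,0,45],[3.5,-1.3,-0.5,0,0,0,45],[4,-1.5,0,0,0,0,45],[4,-1.5,0,0,0,0,45],[4,-1.5,0,0,0,0,45],[4,-1.5,0,0,0,0,45],[4,-1.5,0,0,0,0,45],[3.5,-1.3,0,0,0,0,45]]'; python3 -m jog '[[2.4,-0.8,0,0,0,0,45],[1,-0.3,0,0,0,-0.06,45],[0,0,0,0,0,-0.053,45],[0,0,0,0,0,0,45],[0,0,0,0,0,0,45]]';python3 go.py 477.3 295.9 23 1.755;  python3 - <<'E'
from h import *
from cell import monitor,vision
s=monitor.read_state(); c=vision.camera("wrist"); c["T"]=wristT(s,c); np.save("pics/w5.npy",c,allow_pickle=True); cv2.imwrite("pics/w5.png",c["color"])
E
```

```text
clock: 24.25
eef_pos: [488.7, 264.2, 115.6]
eef_rot: [-3.141, 0.0, 1.642]
wrist_force: [0.5, 0.2, -2.1]
finger_gap: 62.0
clock: 24.75
eef_pos: [476.6, 295.5, 115.7]
eef_rot: [-3.141, 0.0, 1.753]
wrist_force: [0.8, -0.1, -2.3]
finger_gap: 62.3
t=24.8 pos [476.6 295.5 115.7] rpy [-3.141  0.     1.753] F [ 0.8 -0.1 -2.3] gap 62.3
tool shift cm [0.02 0.08 9.27] rz -0.002
```

View pics/w5.png

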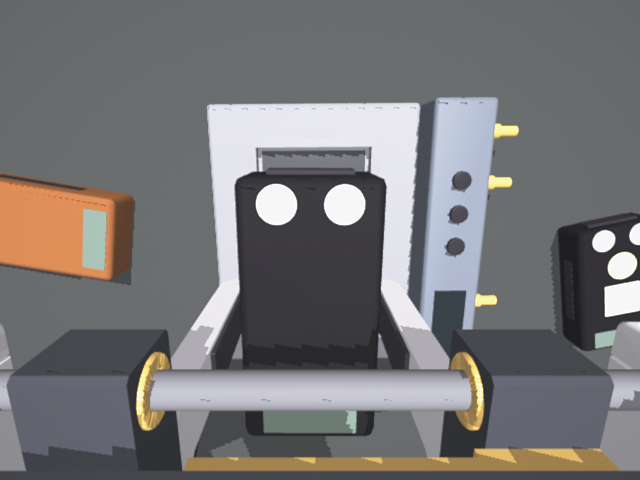

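```bash
python3 - <<'E'
from fit import *
c=load("pics/w5.npy"); T=c["T"]
for z in (18,):
  a=ray(c,209,105,z,T); b=ray(c,420,104,z,T); print(a,b,np.linalg.norm(a-b),np.arctan2(b[1]-a[1],b[0]-a[0]))
print(fit(c,[(-75,100,18),(75,100,18)],[(209,105),(420,104)],[477,296,.18],T))
a=ray(c,258,148,30,T); b=ray(c,370,148,30,T);print("stop top",a,b)
def loc(p): d=p[:2]-np.array([477.3,295.9]); y=.184; return [d[0]*np.cos(y)+d[1]*np.sin(y),-d[0]*np.sin(y)+d[1]*np.cos(y)]
print(loc(a),loc(b))
a=ray(c,237,178,55+59.7+0,T)
for u,v in [(237,178),(386,178),(247,434),(372,434)]: print(loc(ray(c,u,v,115.7+29,T)))
E
```

```text
[389.56386096 381.06244493  18.        ] [532.95271564 408.28070598  18.        ] 145.9492972944239 0.18758948227985278
(array([4.79917754e+02, 2.96295500e+02, 1.87498472e-01]), array([[-2.9,  0.2],
       [ 2.9,  0.2]]))
stop top [428.77404071 359.06362548  30.        ] [503.6982167  372.95241372  30.        ]
[np.float64(-36.15018847510436), np.float64(70.97588450527499)] [np.float64(40.05038674681436), np.float64(70.92183602937722)]
[np.float64(-29.34317799575275), np.float64(60.21225383388048)]
[np.float64(29.19856032211208), np.float64(60.177853694841716)]
[np.float64(-30.533409054266016), np.float64(-59.523555650883466)]
[np.float64(28.600922960642528), np.float64(-59.48290914880119)]
```

The dock is where I expected it: the stop's inner edge, measured from (258,148)-(370,148), lands at +71 mm in y. The detector is centred over the bed within about 2 mm, so I'll lower it.

```bash
python3 -m jog '[[0,0.15,2,0,0,0,45],[0,0,3,0,0,0,45],[0,0,2,0,0,0,45],[0,0,1,0,0,0,45],[0,0,0.5,0,0,0,45],[0,0,0.2,0,0,0,45],[0,0,0,0,0,0,45],[0,0,0,0,0,0,45]]';python3 go.py 478.5 296.2 23 1.757
```

```text
clock: 25.6
eef_pos: [478.5, 296.3, 29.7]
eef_rot: [3.14, -0.0, 1.755]
wrist_force: [0.6, 0.1, -1.6]
finger_gap: 61.6
t=25.6 pos [478.5 296.3  29.7] rpy [ 3.14  -0.     1.755] F [ 0.6  0.1 -1.6] gap 61.6
tool shift cm [-0.01 -0.01  0.67] rz -0.002
```

```bash
python3 -m jog '[[0,0,0.3,0,0,0,45],[0,0,0.2,0,0,0,45],[0,0,0.1,0,0,0,45],[0,0,0.05,0,0,0,45],[0,0,0,0,0,0,45],[0,0,0,0,0,0,45]]';python3 go.py 478.5 296.2 23 1.757
```

```text
clock: 26.2
eef_pos: [478.1, 296.0, 23.0]
eef_rot: [-3.141, 0.0, 1.755]
wrist_force: [-4.7, -3.1, 7.0]
finger_gap: 61.8
t=26.2 pos [478.1 296.   23. ] rpy [-3.141  0.     1.755] F [-4.7 -3.1  7. ] gap 61.8
tool shift cm [ 0.01  0.04 -0.  ] rz -0.002
```

```bash
python3 -m jog '[[0,0,0,0,0,0,70],[0,0,0,0,0,0,76],[0,0,0,0,0,0,82],[0,0,-0.5,0,0,0,85],[0,0,-2,0,0,0,85],[0,0,-4,0,0,0,85],[0,0,-4,0,0,0,85],[0,0,-2,0,0,0,85]]';python3 go.py 478.5 296.2 140 1.757;  python3 - <<'E'
from h import *
from cell import monitor,vision
s=monitor.read_state(); c=vision.camera("wrist"); c["T"]=wristT(s,c); np.save("pics/w6.npy",c,allow_pickle=True); cv2.imwrite("pics/w6.png",c["color"])
E
```

```text
clock: 27.0
eef_pos: [479.0, 296.6, 151.3]
eef_rot: [3.137, -0.001, 1.755]
wrist_force: [-0.4, -0.6, 0.1]
finger_gap: 80.0
t=27.0 pos [479.  296.6 151.3] rpy [ 3.137e+00 -1.000e-03  1.755e+00] F [-0.4 -0.6  0.1] gap 80.0
tool shift cm [-0.03 -0.06  1.13] rz -0.002
```

View pics/w6.png

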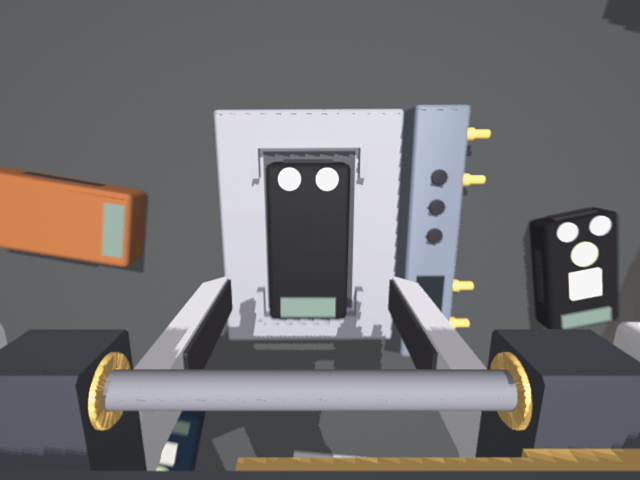

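The large detector lies flat in the bed between the guides, outlined by corners (266,163) to (345,318). Next I fetch the small detector.

```bash
python3 -m jog '[[-2,-0.4,0,0,0,0,85],[-4,-0.83,0,0,0,0,85],[-4.5,-0.93,0,0,0,0,90],[-4.5,-0.93,0,0,0,0,90],[-4.5,-0.93,0,0,0,0,90],[-4.5,-0.93,0,0,0,0,90],[-4.5,-0.93,0,0,0,0,90],[-4.5,-0.93,0,0,0,0,90]]'; python3 -m jog '[[-4.5,-0.93,0,0,0,0,90],[-4.5,-0.93,0,0,0,0,90],[-4.5,-0.93,0,0,0,0,90],[-4,-0.83,0,0,0,0,90],[-2.5,-0.5,0,0,0,0,90],[-1.3,-0.3,0,0,0,0.036,90],[0,0,0,0,0,0,90],[0,0,0,0,0,0,90]]';python3 go.py 468 -258.5 150 1.72;  python3 - <<'E'
from h import *
from cell import monitor,vision
s=monitor.read_state(); c=vision.camera("wrist"); c["T"]=wristT(s,c); np.save("pics/w7.npy",c,allow_pickle=True); cv2.imwrite("pics/w7.png",c["color"])
E
```

```text
clock: 27.85
eef_pos: [471.2, -42.6, 147.5]
eef_rot: [3.141, 0.0, 1.755]
wrist_force: [0.4, 0.0, -0.2]
finger_gap: 84.8
clock: 28.65
eef_pos: [467.1, -257.4, 147.2]
eef_rot: [-3.141, -0.0, 1.719]
wrist_force: [-0.5, 0.5, 0.4]
finger_gap: 84.7
t=28.6 pos [ 467.1 -257.4  147.2] rpy [-3.141 -0.     1.719] F [-0.5  0.5  0.4] gap 84.7
tool shift cm [-0.13  0.07 -0.28] rz -0.001
```

View pics/w7.png

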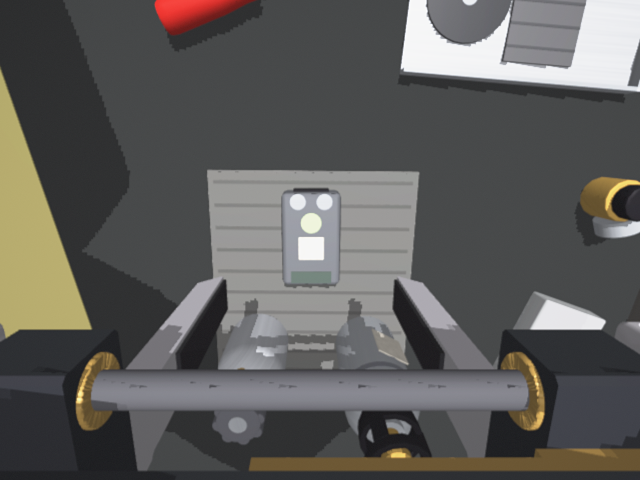

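```bash
python3 - <<'E'
from fit import *
c=load("pics/w7.npy"); T=c["T"]
crop(c["color"],265,175,355,300,6,"pics/w7c.png")
p,r=fit(c,[(24,39,29),(-24,39,29),(-24,-39,29),(24,-39,29)],[(340.5,190.5),(282.3,190.5),(284,286.5),(338.5,286)],[468,-258,.15],T); print(p,r)
E
```

```text
[ 4.68403675e+02 -2.58441925e+02  1.50123590e-01] [[ 1.4  1.2]
 [-1.5  1.2]
 [-1.3 -1.5]
 [ 1.4 -1.1]]
```

View pics/w7c.png

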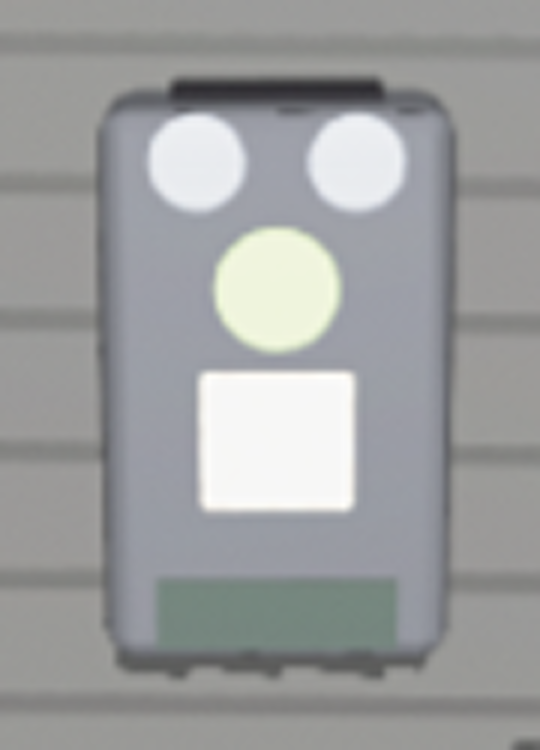

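```bash
python3 -m jog '[[-0.1,0.1,2,0,0,0,85],[0,0,4,0,0,0,85],[0,0,4,0,0,0,85],[0,0,2,0,0,0,80],[0,0,1,0,0,0,80],[0,0,0.4,0,0,0,80],[0,0,0,0,0,0,75],[0,0,0,0,0,0,75]]' 20;python3 go.py 468.4 -258.4 8 1.72
```

```text
clock: 29.5
eef_pos: [468.9, -259.3, 14.5]
eef_rot: [3.14, 0.001, 1.719]
wrist_force: [0.4, -0.3, 1.3]
finger_gap: 70.5
t=29.5 pos [ 468.9 -259.3   14.5] rpy [3.140e+00 1.000e-03 1.719e+00] F [ 0.4 -0.3  1.3] gap 70.5
tool shift cm [ 0.1  -0.03  0.65] rz -0.001
```

```bash
python3 -m jog '[[0.1,0,0.5,0,0,0,70],[0,0,0,0,0,0,60],[0,0,0,0,0,0,55],[0,0,0,0,0,0,50],[0,0,0,0,0,0,40],[0,0,0,0,0,0,30],[0,0,0,0,0,0,30]]' 20;python3 go.py 468.4 -258.4 8 1.72;python3 -m jog '[[0,0,-0.5,0,0,0,30],[0,0,-1,0,0,0,30],[0,0,-2,0,0,0,30],[0,0,-3,0,0,0,30],[0,0,-2,0,0,0,30],[0,0,-0.5,0,0,0,30]]'; python3 go.py 617.5 -23.1 60 1.642
```

```text
clock: 30.2
eef_pos: [468.1, -258.2, 8.5]
eef_rot: [3.141, 0.0, 1.719]
wrist_force: [-0.7, -0.4, 2.6]
finger_gap: 47.6
t=30.2 pos [ 468.1 -258.2    8.5] rpy [3.141 0.    1.719] F [-0.7 -0.4  2.6] gap 47.6
tool shift cm [-0.02  0.03  0.05] rz -0.001
clock: 30.8
eef_pos: [468.9, -258.7, 101.1]
eef_rot: [3.139, 0.003, 1.719]
wrist_force: [0.3, 0.3, -1.8]
finger_gap: 47.7
t=30.8 pos [ 468.9 -258.7  101.1] rpy [3.139e+00 3.000e-03 1.719e+00] F [ 0.3  0.3 -1.8] gap 47.7
tool shift cm [21.12 18.16  4.11] rz 0.077
```

```bash
python3 -m jog '[[2,1.7,0,0,0,0,30],[3.5,3,0,0,0,0,30],[4,3.4,0,0,0,0,30],[4,3.5,0,0,0,0,30],[3.6,3.1,0,0,0,0,30],[2.6,2.3,0,0,0,0,30],[1.4,1.2,0,0,0,0,30],[0,0,0,0,0,0.077,30]]';python3 -m jog '[[0,0,1.5,0,0,0,30],[0,0,2.5,0,0,0,30],[0,0,1.5,0,0,0,30],[0,0,0.5,0,0,0,30],[0,0,0,0,0,0,30],[0,0,0,0,0,0,30]]';python3 go.py 617.5 -23.1 11.5 1.642; python3 - <<'E'
from h import *
from cell import monitor,vision
s=monitor.read_state(); c=vision.camera("wrist"); c["T"]=wristT(s,c); np.save("pics/w8.npy",c,allow_pickle=True); cv2.imwrite("pics/w8.png",c["color"])
E
```

```text
clock: 31.6
eef_pos: [614.3, -25.5, 97.5]
eef_rot: [-3.141, -0.0, 1.644]
wrist_force: [0.2, -0.6, -2.0]
finger_gap: 47.8
clock: 32.2
eef_pos: [614.3, -27.7, 39.1]
eef_rot: [3.141, 0.0, 1.642]
wrist_force: [-0.0, -0.5, -0.9]
finger_gap: 47.8
t=32.2 pos [614.3 -27.7  39.1] rpy [3.141 0.    1.642] F [-0.  -0.5 -0.9] gap 47.8
tool shift cm [0.43 0.35 2.76] rz -0.0
```

View pics/w8.png

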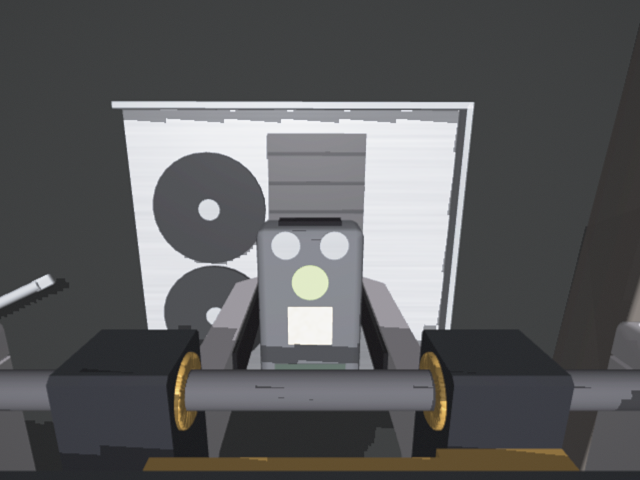

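```bash
python3 - <<'E'
from h import *
c=load("pics/w8.npy"); T=c["T"]
a=ray(c,267.5,134,6,T);b=ray(c,366.5,134,6,T); print(a,b,np.linalg.norm(a-b),np.arctan2(b[1]-a[1],b[0]-a[0]))
y=.071; m=(a+b)/2; print("strip mid",m-75*np.array([-np.sin(y),np.cos(y),0]))
d=ray(c,310,283,39.1+21+1,T); print("dot",d)
print("seat", ray(c,209,210,6,T))
# detector sides at top face z ~ 39.1-5.5+26
zt=39.1-5.5+26
a=ray(c,259,235,zt,T);b=ray(c,362,235,zt,T); print(a,b,"mid",(a+b)/2,np.linalg.norm(a-b))
E
```

```text
[585.87894046  49.27413126   6.        ] [639.22115255  53.12823029   6.        ] 53.48126466480983 0.0721269920362666
strip mid [617.87057375 -23.60986112   6.        ]
dot [613.43219572 -13.75054347  61.1       ]
seat [554.55420004   5.44461119   6.        ]
[589.93075036   6.04987315  59.6       ] [634.26832738   9.25392631  59.6       ] mid [612.09953887   7.65189973  59.6       ] 44.453196657253876
```

```bash
python3 - <<'E'
from h import *
c=load("pics/w7.npy"); d=ray(c,310.8,223,29,c["T"]); v=d[:2]-[468.4,-258.4]; print(v, np.hypot(*v))
E
python3 -m jog '[[0.4,0.35,0.5,0,0,0,30],[0,0,1,0,0,0,30],[0,0,0.5,0,0,0,30],[0,0,0.2,0,0,0,30],[0,0,0,0,0,0,30],[0,0,0,0,0,0,30]]';python3 go.py 617.7 -23.3 11.5 1.642
```

```text
[-2.49794535 13.65962687] 13.886149114347583
clock: 32.85
eef_pos: [617.2, -23.2, 16.5]
eef_rot: [3.141, 0.0, 1.642]
wrist_force: [-0.1, 0.3, -1.0]
finger_gap: 47.6
t=32.9 pos [617.2 -23.2  16.5] rpy [3.141 0.    1.642] F [-0.1  0.3 -1. ] gap 47.6
tool shift cm [-0.01  0.05  0.5 ] rz -0.0
```

```bash
python3 -m jog '[[0,0.04,0.2,0,0,0,30],[0,0,0.15,0,0,0,30],[0,0,0.1,0,0,0,30],[0,0,0.05,0,0,0,30],[0,0,0,0,0,0,30],[0,0,0,0,0,0,30]]';python3 go.py 617.7 -23.3 11.5 1.642
```

```text
clock: 33.45
eef_pos: [617.5, -23.2, 11.5]
eef_rot: [-3.142, 0.0, 1.642]
wrist_force: [-2.5, -0.0, 1.7]
finger_gap: 47.8
t=33.5 pos [617.5 -23.2  11.5] rpy [-3.142  0.     1.642] F [-2.5 -0.   1.7] gap 47.8
tool shift cm [-0.01  0.02  0.  ] rz -0.0
```

```bash
python3 -m jog '[[0,0,0.03,0,0,0,30],[0,0,0,0,0,0,54],[0,0,0,0,0,0,62],[0,0,-0.5,0,0,0,80],[0,0,-2,0,0,0,100],[0,0,-4,0,0,0,100],[0,0,-5,0,0,0,100],[0,0,-5,0,0,0,100]]'; python3 -m jog '[[0,0,-3,0,0,0,100],[0,0,0,0,0,0,100]]';python3 go.py 533.6 -354.4 200 1.644; python3 - <<'E'
from h import *
from cell import monitor,vision
s=monitor.read_state(); c=vision.camera("wrist"); c["T"]=wristT(s,c); np.save("pics/w9.npy",c,allow_pickle=True); cv2.imwrite("pics/w9.png",c["color"])
E
```

```text
clock: 34.25
eef_pos: [617.2, -23.1, 178.1]
eef_rot: [-3.141, -0.0, 1.642]
wrist_force: [-0.5, 0.1, 0.1]
finger_gap: 93.0
clock: 34.45
eef_pos: [619.1, -23.3, 211.5]
eef_rot: [3.133, 0.001, 1.642]
wrist_force: [-0.6, 0.5, -0.4]
finger_gap: 93.8
t=34.5 pos [619.1 -23.3 211.5] rpy [3.133e+00 1.000e-03 1.642e+00] F [-0.6  0.5 -0.4] gap 93.8
tool shift cm [-32.42 -10.89   1.11] rz -0.002
```

View pics/w9.png

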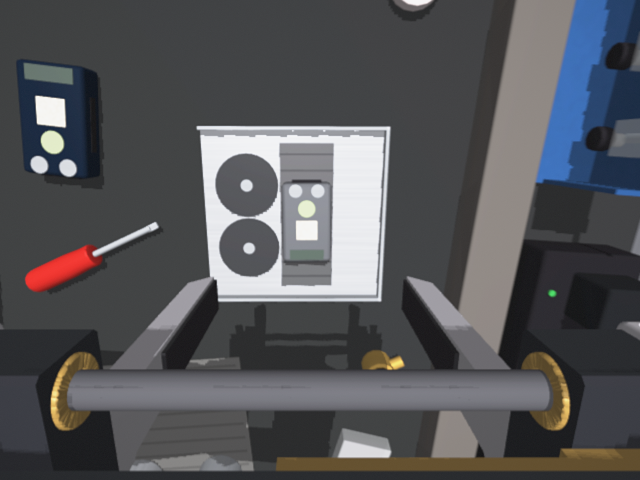

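```bash
python3 - <<'E'
from fit import *
c=load("pics/w9.npy"); T=c["T"]
crop(c["color"],190,115,400,310,3.7,"pics/w9c.png")
E
```

```text
(no output)
```

View pics/w9c.png

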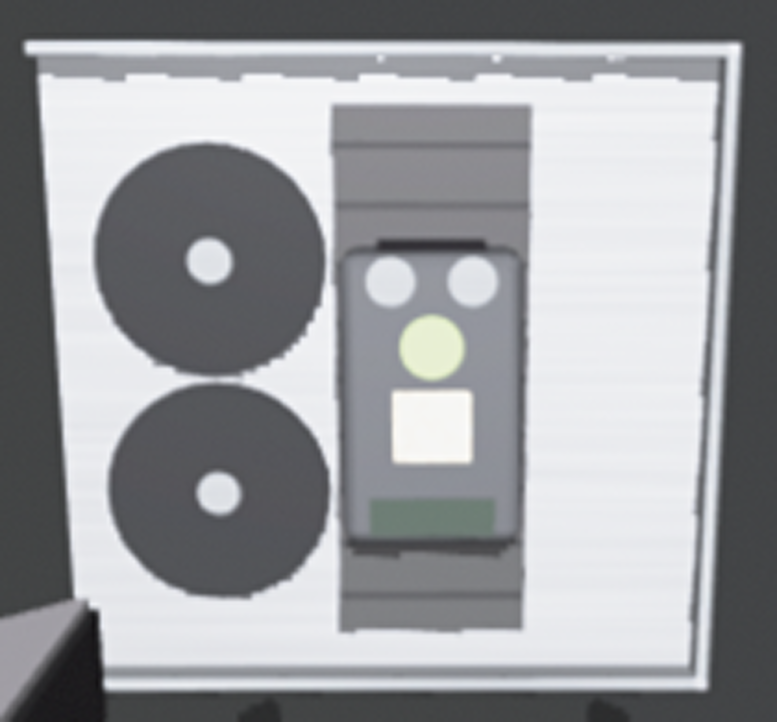

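```bash
python3 - <<'E'
from fit import *
c=load("pics/w9.npy"); T=c["T"]
px=lambda l:[((u+.5)/3.7-.5+190,(v+.5)/3.7-.5+115) for u,v in l]
print("strip",*fit(c,[(27,75,6),(-27,75,6),(-27,-75,6),(27,-75,6)],px([(532,104),(331,104),(340,631),(522,630)]),[617,-23,.07],T))
print("small",*fit(c,[(24,39,32),(-24,39,32),(-24,-39,32),(24,-39,32)],px([(522,247),(341,247),(345,542),(518,542)]),[617,-23,.07],T))
P=lambda u,v,z: ray(c,*px([(u,v)])[0],z,T)
print("dot",P(432,347,32),"seats",P(209,261,6),P(219,493,6))
E
```

```text
strip [ 6.16796511e+02 -2.28661928e+01  6.93292727e-02] [[ 0.2 -0.3]
 [-0.3 -0.4]
 [-0.2  0.3]
 [ 0.3  0.6]]
small [ 6.16909106e+02 -2.27845519e+01  7.00668442e-02] [[ 1.   0.3]
 [-1.   0.3]
 [-0.7 -0.3]
 [ 0.8 -0.3]]
dot [616.07773397  -9.21751217  32.        ] seats [553.8396799    5.87409835   6.        ] [558.61901438 -59.73393838   6.        ]
```

The fit puts the small detector within 0.2 mm and 0.001 rad of the strip's middle. Now the tall bottle.

```bash
python3 -m jog '[[-2,-0.7,0,0,0,0,90],[-3.5,-1.2,0,0,0,0,90],[-4,-1.3,0,0,0,0,90],[-4,-1.3,0,0,0,0,90],[-4,-1.4,0,0,0,0,90],[-4,-1.4,0,0,0,0,90],[-4,-1.3,0,0,0,0,90],[-3.5,-1.2,0,0,0,0,90]]'; python3 -m jog '[[-2.3,-0.7,0,0,0,0,90],[-1.1,-0.4,0,0,0,0,90],[0,0,0,0,0,0,90],[0,0,0,0,0,0,90]]';python3 go.py 533.6 -354.4 124 1.644; python3 - <<'E'
from h import *
from cell import monitor,vision
s=monitor.read_state(); c=vision.camera("wrist"); c["T"]=wristT(s,c); cv2.imwrite("pics/w10.png",c["color"]); print(proj(c,np.array([[533.6,-354.4,153],[435.5,-367.7,118]]),c["T"]))
E
```

```text
clock: 35.3
eef_pos: [539.2, -321.0, 204.3]
eef_rot: [-3.14, -0.001, 1.641]
wrist_force: [0.9, 0.4, 0.3]
finger_gap: 84.3
clock: 35.7
eef_pos: [532.0, -353.1, 205.5]
eef_rot: [-3.141, -0.001, 1.642]
wrist_force: [1.4, 0.1, -0.1]
finger_gap: 84.4
t=35.7 pos [ 532.  -353.1  205.5] rpy [-3.141e+00 -1.000e-03  1.642e+00] F [ 1.4  0.1 -0.1] gap 84.4
tool shift cm [-0.15  0.15  8.15] rz -0.002
[[312.15706837 264.78806954]
 [178.08925848 258.19546145]]
```

View pics/w10.png

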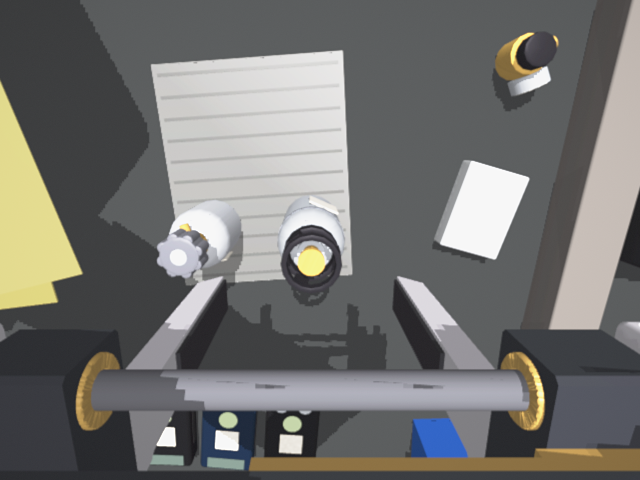

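Both bottles stand upright on the mat, with the guard at (312,260) and the wheel at (178,257), as predicted. I'll grip the tall one.

```bash
python3 -m jog '[[-0.1,0.1,1.5,0,0,0,90],[0,0,2.5,0,0,0,90],[0,0,2,0,0,0,90],[0,0,1.3,0,0,0,90],[0,0,0.7,0,0,0,80],[0,0,0,0,0,0,70],[0,0,0,0,0,0,60],[0,0,0,0,0,0,55]]' 35; python3 -m jog '[[0,0,0,0,0,0,50],[0,0,0,0,0,0,45],[0,0,0,0,0,0,40],[0,0,0,0,0,0,30],[0,0,0,0,0,0,0],[0,0,0,0,0,0,0]]' 35; python3 go.py 558.8 -60.3 200 1.644
```

```text
clock: 36.55
eef_pos: [533.2, -355.2, 127.1]
eef_rot: [3.14, 0.001, 1.642]
wrist_force: [-0.5, -1.0, 0.8]
finger_gap: 55.8
clock: 37.15
eef_pos: [532.9, -355.1, 126.3]
eef_rot: [3.141, 0.0, 1.642]
wrist_force: [-0.9, 0.7, 2.7]
finger_gap: 39.5
t=37.1 pos [ 532.9 -355.1  126.3] rpy [3.141 0.    1.642] F [-0.9  0.7  2.7] gap 39.5
tool shift cm [29.22  4.67 -7.37] rz -0.002
```

```bash
python3 -m jog '[[0,0,-0.5,0,0,0,0],[0,0,-1,0,0,0,0],[0,0,-1.5,0,0,0,0],[0,0,-2,0,0,0,0],[1,0.15,-1,0,0,0,0],[2,0.3,0,0,0,0,0],[3,0.5,0,0,0,0,0],[3,0.5,0,0,0,0,0]]' 35;  python3 -m jog '[[3.5,0.6,0,0,0,0,0],[3.5,0.6,0,0,0,0,0],[3.5,0.5,0,0,0,0,0],[3.5,0.6,0,0,0,0,0],[3,0.5,0,0,0,0,0],[2,0.3,0,0,0,0,0],[1.1,0.1,0,0,0,0,0],[0,0,0,0,0,0,0]]'; python3 go.py 558.8 -60.8 129.3 1.642
```

```text
clock: 37.95
eef_pos: [540.9, -262.6, 186.5]
eef_rot: [3.141, -0.0, 1.641]
wrist_force: [-0.0, 0.5, -2.9]
finger_gap: 39.6
clock: 38.75
eef_pos: [558.5, -60.2, 186.4]
eef_rot: [3.141, -0.0, 1.643]
wrist_force: [0.9, -0.4, -3.6]
finger_gap: 39.4
t=38.8 pos [558.5 -60.2 186.4] rpy [ 3.141 -0.     1.643] F [ 0.9 -0.4 -3.6] gap 39.4
tool shift cm [-0.06  0.02  5.71] rz 0.001
```

```bash
python3 -m jog '[[0,0,1,0,0,0,0],[0,0,2,0,0,0,0],[0,0,1.4,0,0,0,0],[0,0,0.6,0,0,0,0],[0,0,0.2,0,0,0,0],[0,0,0,0,0,0,0],[0,0,0,0,0,0,0]]'; python3 go.py 558.8 -60.8 129.3 1.642
```

```text
clock: 39.45
eef_pos: [558.9, -61.5, 134.7]
eef_rot: [3.141, 0.0, 1.642]
wrist_force: [0.5, 0.0, -3.3]
finger_gap: 39.5
t=39.5 pos [558.9 -61.5 134.7] rpy [3.141 0.    1.642] F [ 0.5  0.  -3.3] gap 39.5
tool shift cm [ 0.08 -0.01  0.54] rz -0.0
```

```bash
python3 -m jog '[[0.07,0,0.2,0,0,0,0],[0,0,0.15,0,0,0,0],[0,0,0.1,0,0,0,0],[0,0,0.06,0,0,0,0],[0,0,0,0,0,0,0],[0,0,0,0,0,0,0]]'; python3 go.py 558.8 -60.8 129.3 1.642
```

```text
clock: 40.05
eef_pos: [558.6, -60.7, 129.3]
eef_rot: [3.141, 0.0, 1.642]
wrist_force: [-2.7, 0.6, 2.9]
finger_gap: 39.5
t=40.0 pos [558.6 -60.7 129.3] rpy [3.141 0.    1.642] F [-2.7  0.6  2.9] gap 39.5
tool shift cm [-0.01  0.02  0.  ] rz -0.0
```

```bash
python3 -m jog '[[0,0,0,0,0,0,46],[0,0,0,0,0,0,50],[0,0,0,0,0,0,60],[0,0,-1,0,0,0,70],[0,0,-2.5,0,0,0,90],[0,0,-3,0,0,0,100],[0,0,-1.5,0,0,0,100],[-1.5,-0.7,0,0,0,0,100]]'; python3 -m jog '[[-3.5,-1.7,0,0,0,0,100],[-4,-2,0,0,0,0,100],[-4,-2,0,0,0,0,100],[-4,-2,0,0,0,0,100],[-4,-1.9,0,0,0,0,100],[-4,-1.9,0,0,0,0,100],[-3.2,-1.6,0,0,0,0,100],[-1.5,-0.7,0,0,0,0,100]]';python3 -m jog '[[0,0,0,0,0,0,100],[0,0,0,0,0,0,100]]'; python3 go.py 435.5 -367.7 90 1.642; python3 - <<'E'
from h import *
from cell import monitor,vision
s=monitor.read_state(); c=vision.camera("wrist"); c["T"]=wristT(s,c); cv2.imwrite("pics/w11.png",c["color"]); print(proj(c,np.array([[435.5,-367.7,118]]),c["T"]))
c=vision.camera("top"); crop(c["color"],260,110,400,235,5,"pics/t11.png")
E
```

```text
clock: 40.85
eef_pos: [553.6, -75.7, 211.8]
eef_rot: [3.137, 0.001, 1.644]
wrist_force: [0.0, -0.8, 0.1]
finger_gap: 91.2
clock: 41.65
eef_pos: [432.7, -369.9, 208.1]
eef_rot: [-3.141, -0.001, 1.639]
wrist_force: [0.3, 0.2, -0.5]
finger_gap: 94.2
clock: 41.85
eef_pos: [434.9, -366.8, 208.6]
eef_rot: [-3.141, -0.001, 1.642]
wrist_force: [-0.4, 1.6, 0.9]
finger_gap: 93.8
t=41.9 pos [ 434.9 -366.8  208.6] rpy [-3.141e+00 -1.000e-03  1.642e+00] F [-0.4  1.6  0.9] gap 93.8
tool shift cm [-0.11  0.05 11.86] rz -0.0
[[310.60391551 248.47381077]]
```

View pics/w11.png

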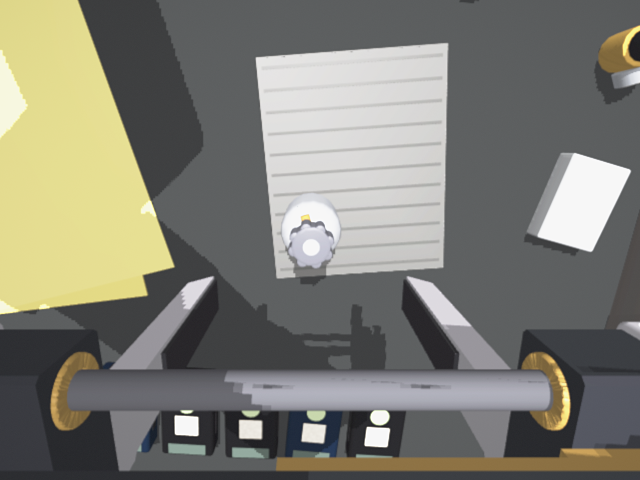

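View pics/t11.png

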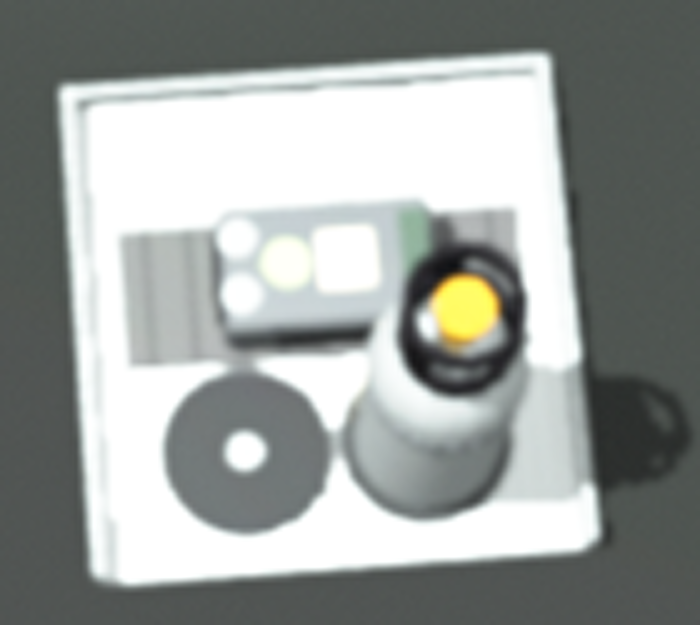

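The tall bottle is back on its seat, with the cap at crop (465,308), the same as at the start. On the mat the short bottle's wheel is at (311,247), as predicted. I'll grip it.

```bash
python3 -m jog '[[-0.1,0,2,0,0,0,100],[0,0,3.5,0,0,0,100],[0,0,3,0,0,0,100],[0,0,2,0,0,0,90],[0,0,1,0,0,0,80],[0,0,0.2,0,0,0,70],[0,0,0,0,0,0,60],[0,0,0,0,0,0,50]]' 35; python3 -m jog '[[0,0,0,0,0,0,45],[0,0,0,0,0,0,40],[0,0,0,0,0,0,30],[0,0,0,0,0,0,10],[0,0,0,0,0,0,0],[0,0,0,0,0,0,0]]' 35; python3 go.py 554.2 5.2 150 1.642
```

```text
clock: 42.75
eef_pos: [435.6, -368.5, 93.2]
eef_rot: [3.14, 0.001, 1.642]
wrist_force: [0.4, -0.1, 0.7]
finger_gap: 57.2
clock: 43.35
eef_pos: [435.3, -368.4, 92.3]
eef_rot: [3.141, 0.001, 1.642]
wrist_force: [2.1, 0.4, 5.1]
finger_gap: 35.3
t=43.4 pos [ 435.3 -368.4   92.3] rpy [3.141e+00 1.000e-03 1.642e+00] F [2.1 0.4 5.1] gap 35.3
tool shift cm [36.42 14.51 -5.78] rz -0.0
```

I'll route the short bottle in from the front, so it passes clear of the tall bottle.

```bash
python3 -m jog '[[0,0,-0.5,0,0,0,0],[0,0,-1,0,0,0,0],[0,0,-1.5,0,0,0,0],[0,0,-2,0,0,0,0],[1,0.15,-1,0,0,0,0],[2,0.3,0,0,0,0,0],[3,0.45,0,0,0,0,0],[3.5,0.5,0,0,0,0,0]]' 35;  python3 -m jog '[[4,0.6,0,0,0,0,0],[4,0.6,0,0,0,0,0],[4,0.6,0,0,0,0,0],[4,0.6,0,0,0,0,0],[4,0.6,0,0,0,0,0],[3.5,0.5,0,0,0,0,0],[2.5,0.4,0,0,0,0,0],[1.4,0.2,0,0,0,0,0]]';python3 -m jog '[[0,0,0,0,0,0,0]]'; python3 go.py 465 4 150 1.642; python3 go.py 554.2 4 150 1.642
```

```text
clock: 44.15
eef_pos: [441.9, -271.1, 151.8]
eef_rot: [-3.141, -0.0, 1.641]
wrist_force: [0.6, 0.8, -2.7]
finger_gap: 35.6
clock: 44.95
eef_pos: [463.1, 6.1, 152.0]
eef_rot: [-3.141, -0.0, 1.644]
wrist_force: [1.0, -0.7, -2.6]
finger_gap: 35.5
clock: 45.05
eef_pos: [463.2, 5.5, 152.0]
eef_rot: [-3.141, -0.0, 1.644]
wrist_force: [-0.3, 0.0, -1.6]
finger_gap: 35.2
t=45.0 pos [463.2   5.5 152. ] rpy [-3.141 -0.     1.644] F [-0.3  0.  -1.6] gap 35.2
tool shift cm [-0.16  0.16  0.2 ] rz 0.002
t=45.0 pos [463.2   5.5 152. ] rpy [-3.141 -0.     1.644] F [-0.3  0.  -1.6] gap 35.2
tool shift cm [-0.82  9.06  0.19] rz 0.002
```

```bash
python3 -m jog '[[-0.1,1,0,0,0,0,0],[-0.1,2,0,0,0,0,0],[-0.2,2.5,0,0,0,0,0],[-0.1,2,0,0,0,0,0],[-0.1,1.2,0,0,0,0,0],[-0.1,0.3,1,0,0,0,0],[0,0,1.5,0,0,0,0],[0,0,1,0,0,0,0]]'; python3 -m jog '[[0,0,0.5,0,0,0,0],[0,0,0,0,0,0,0],[0,0,0,0,0,0,0]]';python3 go.py 554.2 4 95.3 1.642;  python3 - <<'E'
from h import *
from cell import monitor,vision
s=monitor.read_state(); c=vision.camera("wrist"); c["T"]=wristT(s,c); cv2.imwrite("pics/w12.png",c["color"]); c=vision.camera("scene"); crop(c["color"],180,200,380,370,4,"pics/s12.png")
E
```

```text
clock: 45.85
eef_pos: [553.3, 2.4, 115.1]
eef_rot: [-3.14, -0.0, 1.641]
wrist_force: [-0.6, 0.3, -2.5]
finger_gap: 35.2
clock: 46.15
eef_pos: [554.2, 3.0, 112.4]
eef_rot: [3.141, 0.0, 1.642]
wrist_force: [-0.4, -1.2, -2.4]
finger_gap: 35.5
t=46.1 pos [554.2   3.  112.4] rpy [3.141 0.    1.642] F [-0.4 -1.2 -2.4] gap 35.5
tool shift cm [0.1  0.01 1.71] rz -0.0
```

View pics/w12.png

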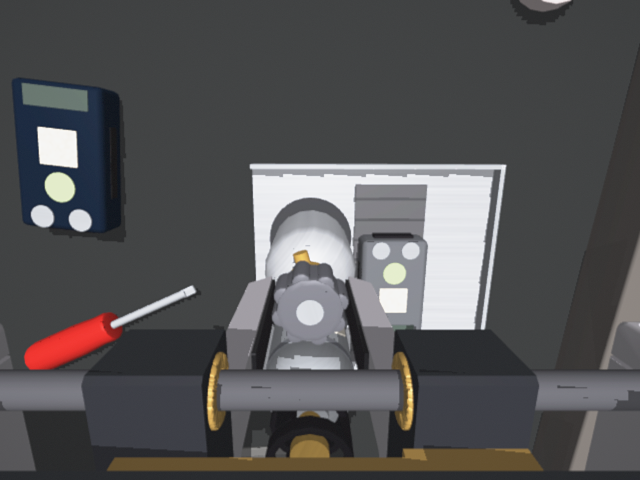

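View pics/s12.png

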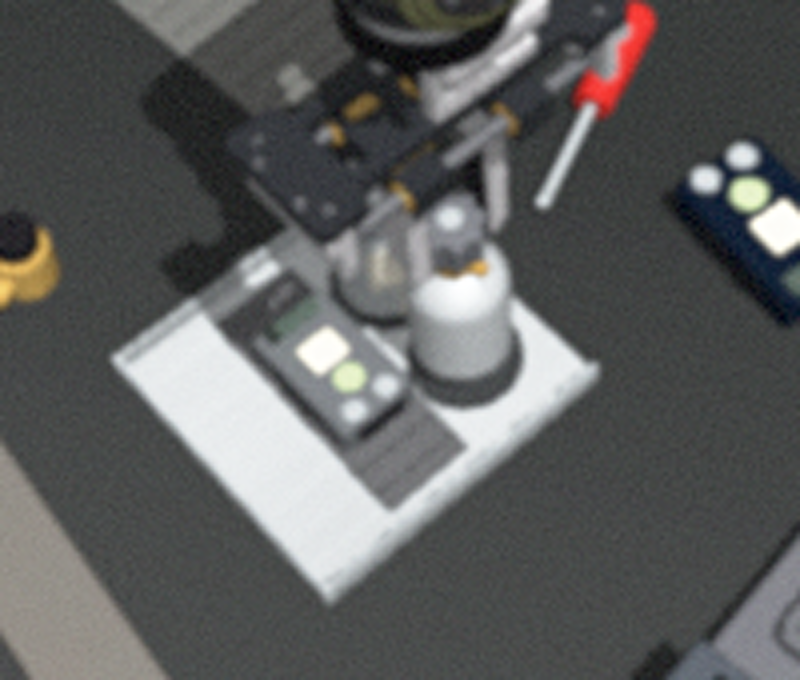

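```bash
python3 - <<'E'
from h import *
from cell import monitor,vision
s=monitor.read_state(); c=vision.camera("wrist"); T=wristT(s,c); print(ray(c,310,312.5,s["eef_pos"][2]-95.3+121,T))
E
python3 -m jog '[[0.08,0,0.6,0,0,0,0],[0,0,0.5,0,0,0,0],[0,0,0.3,0,0,0,0],[0,0,0.1,0,0,0,0],[0,0,0,0,0,0,0],[0,0,0,0,0,0,0]]';python3 go.py 554.2 4 95.3 1.642
```

```text
[554.28654836   4.60313893 138.27661917]
clock: 46.9
eef_pos: [554.0, 3.9, 97.0]
eef_rot: [3.141, 0.0, 1.642]
wrist_force: [-0.0, -0.2, -2.4]
finger_gap: 35.1
t=46.9 pos [554.    3.9  97. ] rpy [3.141 0.    1.642] F [-0.  -0.2 -2.4] gap 35.1
tool shift cm [0.01 0.02 0.17] rz -0.0
```

Measured at y = 4.6 before a +0.9 mm shift, so the axis is now at about y = 5.5, and the seat is at 5.6. I'll set it down.

```bash
python3 -m jog '[[0,0,0.1,0,0,0,0],[0,0,0.06,0,0,0,0],[0,0,0.04,0,0,0,0],[0,0,0,0,0,0,0],[0,0,0,0,0,0,0]]';python3 go.py 554.2 4 95.3 1.642
```

```text
clock: 47.4
eef_pos: [554.1, 3.9, 95.3]
eef_rot: [3.141, 0.0, 1.642]
wrist_force: [-0.4, 0.4, 3.6]
finger_gap: 35.1
t=47.4 pos [554.1   3.9  95.3] rpy [3.141 0.    1.642] F [-0.4  0.4  3.6] gap 35.1
tool shift cm [ 0.01  0.01 -0.  ] rz -0.0
```

```bash
python3 -m jog '[[0,0,0,0,0,0,42],[0,0,0,0,0,0,48],[0,0,0,0,0,0,58],[0,0,-1,0,0,0,70],[0,0,-2.5,0,0,0,90],[0,0,-4,0,0,0,100],[0,0,-4,0,0,0,100],[0,0,-4,0,0,0,100]]'; python3 -m jog '[[0,-2,-1,0,0,0,100],[0,-3,0,0,0,0,100],[0,-4,0,0,0,0,100],[0,-4,0,0,0,0,100],[0,-3,0,0,0,0,100],[0,-1,0,0,0,0,100],[0,0,0,0,0,0,100]]'; python3 go.py 400 0 250 1.642;  python3 - <<'E'
from h import *
from cell import monitor,vision
s=monitor.read_state(); c=vision.camera("top"); cv2.imwrite("pics/top13.png",c["color"]); crop(c["color"],260,110,400,235,5,"pics/t13.png"); c=vision.camera("scene"); cv2.imwrite("pics/scene13.png",c["color"])
c=vision.camera("wrist"); c["T"]=wristT(s,c); np.save("pics/w13.npy",c,allow_pickle=True); cv2.imwrite("pics/w13.png",c["color"])
E
```

```text
clock: 48.2
eef_pos: [553.7, 3.9, 252.5]
eef_rot: [3.141, 0.0, 1.642]
wrist_force: [-0.2, -0.4, 0.5]
finger_gap: 89.6
clock: 48.9
eef_pos: [384.2, -8.2, 260.9]
eef_rot: [3.14, 0.0, 1.641]
wrist_force: [0.7, 0.3, 0.2]
finger_gap: 93.9
t=48.9 pos [384.2  -8.2 260.9] rpy [3.14  0.    1.641] F [0.7 0.3 0.2] gap 93.9
tool shift cm [0.71 1.63 1.1 ] rz -0.001
```

View pics/top13.png

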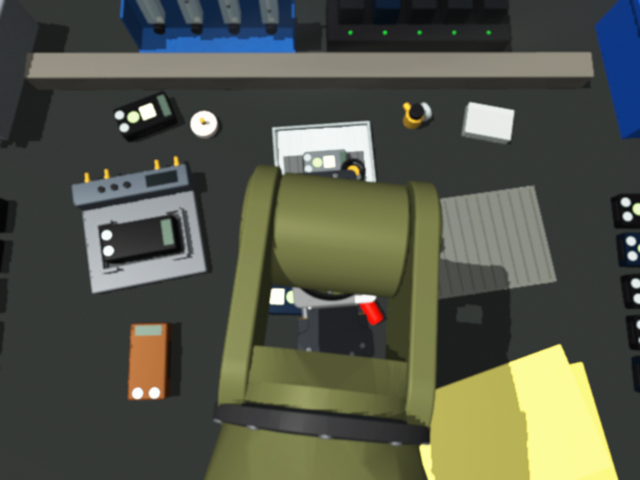

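View pics/t13.png

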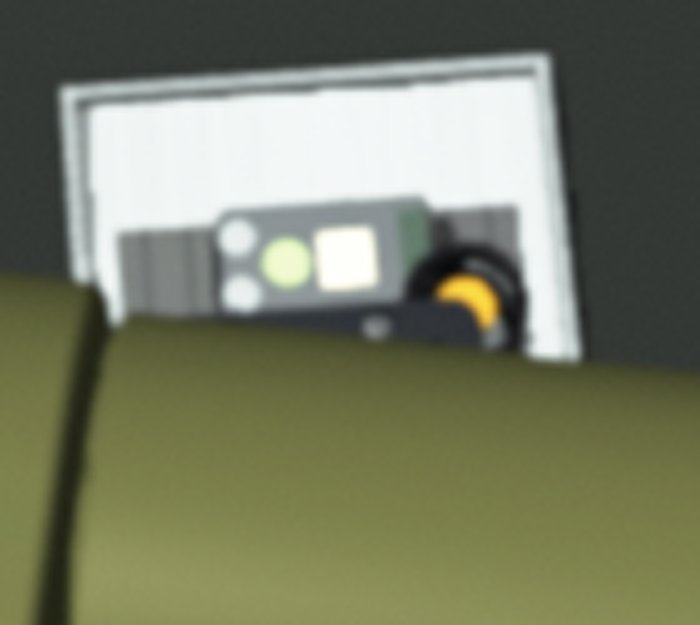

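View pics/scene13.png

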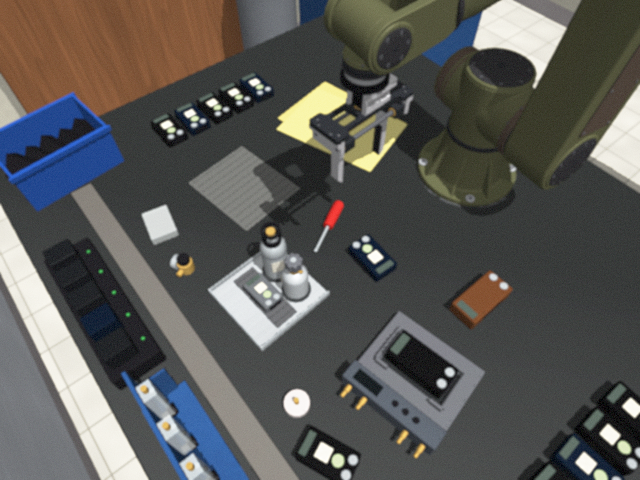

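View pics/w13.png

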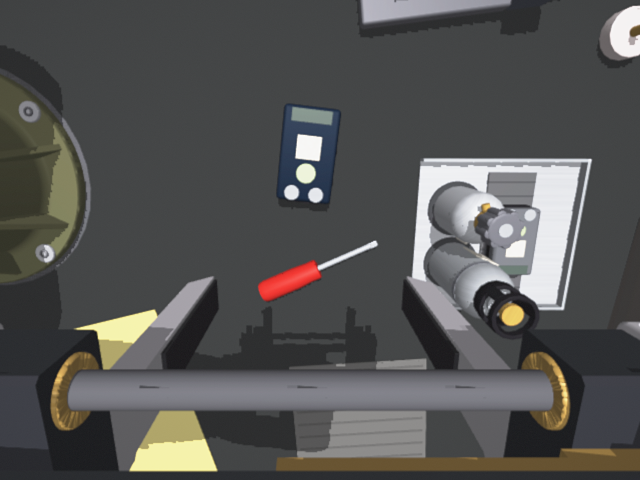

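```bash
python3 - <<'E'
from h import *
c=load("pics/w13.npy"); T=c["T"]
print(proj(c,np.array([[554.2,5.6,121],[558.8,-60.3,154]]),T), ray(c,506,230,121,T), ray(c,512.5,314.5,150,T))
from cell import order,monitor
s=monitor.read_state(); print(s["clock"],s["wrist_force"].round(1))
print(order.sign_off())
E
```

```text
[[506.30022221 230.38141104]
 [515.80340471 317.15311525]] [553.87157736   5.91579788 121.        ] [558.05563597 -59.85588767 150.        ]
49.05 [ 0.7 -1.4 -0.4]
the job is handed in; nothing more can be done
None
```

The job is done as asked and was handed in at 49 s of the 144 s allowed. Sign-off gives no verdict.

I put the tall bottle, the short bottle and the small detector aside on the side mat. The large black detector then went flat into the bed of the calibration dock. After that I put the small detector, the tall bottle and the short bottle back.

**Large detector:** the pictures show it lying flat between the stops and guides. It was centred over the bed to within about 2 mm before I lowered it.

**Small detector:** after release it was within 0.2 mm and 0.001 rad of the middle of the strip.

**Bottles:** both stand upright. The last wrist picture puts each within about 1 mm of its seat centre.

- **Set-downs:** each item was lowered until the wrist force showed contact, which never exceeded about 7 N, and only then released. Nothing tipped.
- **Fit residuals:** some corner fits were off by 1 to 3 pixels because of rounded edges.
- **Calibration offset:** the dock's x differed by about 2 mm between the top and wrist cameras, within the stated calibration. I set the detector down between the two readings.
- **Last top view:** the arm hid part of the tray, so the final bottle check rests on the wrist and scene pictures.

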